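Close up the staves in a gluing jig whose catch may be set

TASK

Dry-fit the blank: lay the fourth stave, now loose on the bench, flat in the gluing jig beside the other three, between them and the sliding jaw, with the stave ends about even. Then push the jaw up until all four staves are tight side by side against the fence. The jaw's catch may or may not be holding it: try it, and if it does not give, do not force it but throw the cross-bolt to its other end and try again; leave the other things on the bench where they are.

Things in the scene. Friction and masses are not known exactly. Their poses are not given: they have to be found in the camera images.
- jig: Gluing jig fixed to the bench. Origin on the bench top, z up; the jaw closes along its +y. White-faced base board 190 (x) x 345 (y) mm, top 15 mm above the bench, from y = -195 to +150 mm; low rails (top 27 mm above the bench) along y at x = -83 and +83 mm. Jaw open, the free space is y = -120 to +120 mm; three staves lie in it crosswise (length along x), near the fence.
- fence (a point): Middle of the face of the fixed wooden fence at the jig's +y end (jig x = 0, y = +120 mm, 38 mm above the bench); the fence is 150 mm wide, its top 60 mm above the bench.
- jaw (a joint): Sliding jaw's position along jig +y (m): 0 fully open (as it starts), most 0.16. Wooden beam 150 (x) x 54 (y) mm, flat top 69 mm above the bench; its face is at jig y = -120 mm + joint. Slides with about 3 N, stays where left; reads 0.096 with four staves tight. A catch inside may hold it open, with no visible sign: held, it gives only some 2 mm.
- jaw_back (a point): Centre of the jaw's flat back face (away from the staves, jig y = -174 mm + jaw joint), 45 mm above the bench; push here toward the jig's +y.
- bolt (a joint): Jaw's cross-bolt, position along jig +x (m), -0.018 to +0.018; starts at its -x end, sticking out on the robot's side. Steel bar through the jaw, moving with it, axis 49 mm above the bench. One end of its travel holds the open jaw, the other frees it; which is which is unmarked and varies. Slides with about 3 N (while the jaw is not pushed) and stays.
- bolt_near (a point): Centre of the outer face of the bolt's round end cap (26 mm across, 10 mm thick) on the jig's -x side, the robot's side. Lies at jig x = -115 mm + bolt joint. Push it 36 mm toward jig +x to throw the bolt to its other end.
- bolt_far (a point): Centre of the outer face of the bolt's end cap on the jig's +x side (jig x = +115 mm + bolt joint).
- stave_a_mid (a point): A straight wooden stave 130 (x) x 36 (y) x 34 (z) mm, 0.11 kg. Point at its centre; own x along its length, y across, z up. Lies in the jig next to the fence.
- stave_b_mid (a point): A straight wooden stave 130 (x) x 36 (y) x 34 (z) mm, 0.11 kg. Point at its centre; own x along its length, y across, z up. Lies in the jig, second from the fence.
- stave_c_mid (a point): A straight wooden stave 130 (x) x 36 (y) x 34 (z) mm, 0.11 kg. Point at its centre; own x along its length, y across, z up. Lies in the jig, third from the fence.
- stave_d_mid (a point): A straight wooden stave 130 (x) x 36 (y) x 34 (z) mm, 0.11 kg. Point at its centre; own x along its length, y across, z up. The fourth stave: lies flat on the bench outside the jig, on the robot's right; its underside is on the bench.
- glue: Bystander: white round glue bottle, 60 mm across, 170 mm tall, standing. Origin at the underside.
- cup: Bystander: paper drinking cup with a black lid, 112 mm tall, 84 mm across, standing. Origin at the underside.
- mallet: Bystander: hammer with a wooden handle, 260 mm long, lying. Origin at the underside.
- sander: Bystander: cork sanding block 118 x 66 x 28 mm, lying. Origin at the underside.
- offcut: Bystander: loose piece of board 160 x 50 x 22 mm, lying on the bench; thinner and wider than a stave and not part of the blank. Origin at the underside.
Not all that is in view belongs to the job. Leave any pink look-alike of the part that bears stave_d_mid alone. Leave any yellow look-alike of the part that bears stave_b_mid alone.

How it is judged (in metres and radians):
At the end, for the whole second after the job is handed in: All four staves lie flat in the jig square to it (within 0.08 rad), each centred across the jig within 14 mm, the loose one nearest the jaw; the jaw stands still closed on them, joint 0.091 to 0.101 (gaps of at most 5 mm in all) (value of joint jaw between 0.091 and 0.101 m and x of stave_a_mid in the frame of jig between -0.014 and 0.014 m and z of stave_a_mid in the frame of jig between 0.026 and 0.038 m and angle between the y axis of each of stave_a_mid, stave_b_mid, stave_c_mid, stave_d_mid and the y axis of jig, either way round below 0.08 rad and y of stave_a_mid in the frame of jig between -0.055 and 0.11 m and x of stave_b_mid in the frame of jig between -0.014 and 0.014 m and z of stave_b_mid in the frame of jig between 0.026 and 0.038 m and y of stave_b_mid in the frame of jig between -0.055 and 0.11 m and x of stave_c_mid in the frame of jig between -0.014 and 0.014 m and z of stave_c_mid in the frame of jig between 0.026 and 0.038 m and y of stave_c_mid in the frame of jig between -0.055 and 0.11 m and x of stave_d_mid in the frame of jig between -0.014 and 0.014 m and z of stave_d_mid in the frame of jig between 0.026 and 0.038 m and y of stave_d_mid in the frame of jig between -0.055 and 0.11 m and y of stave_d_mid in the frame of jig below -0.002 m and velocity of joint jaw between -0.005 and 0.005 m/s); the robot touches nothing.
It fails at once if the jaw was forced (more than 80 N on the jaw or its bolt) (contact force between any of the fingers, the arm and jaw above 80 N).
It fails at once if a bystander was moved by more than 30 mm (distance of any of glue, cup, mallet, sander, offcut from where it was at the start of the episode above 0.03 m).
It also fails if it takes over 72 s, if anything falls off the work surface, if the arm or the gripper's body presses on something with over 40 N, if the wrist force passes 120 N, or if a joint passes its speed limit or range.

ROBOT

A 6-joint arm with a two-finger parallel gripper is mounted at the origin on the work surface. World frame = base frame: x ahead of the robot, y to its left, z up, the work surface at z = 0. Lengths are in mm, angles in rad, forces in N, time in s.
With the tool pointing down it reaches from about 325 to 1000 mm from the base axis. Payload 5.1 kg.
Tool frame: the origin (TCP) lies on the mounting face of the last link; the fingertips stand 173 mm ahead of it and the grasp point (between the pads) lies 155 mm ahead of it (ctrl.grip_point_offset is the distance from the TCP to the grasp point, in mm); z points along the fingers, y is the direction in which the jaws open and shut (so a half turn about z gives the same grasp; the last joint's range is limited). The gripper opens to 85 mm and grips with 20 to 120 N. Pads are 22 mm wide; open, the fingers measure 114 mm over their backs; the gripper's body (76 mm by 85 mm) begins 54 mm behind the grasp point. The pads swing forward as they close: fully open they stand 13 mm farther back than shut.
Start: joints at [-1.339, 0.124, 1.65, -0, 1.367, -0.083], TCP at [201.225, -618.057, 404.722] pointing down, gripper open.
Joint ranges: [-2.61, 2.61], [-1.02, 2.33], [0.03, 2.71], [-1.35, 4.49], [0.32, 2.68], [-2.91, 2.91]. Speed limits (rad/s): [2.57, 2.57, 3.14, 3.14, 3.14, 3.14].

INTERFACE

Orientations are given as a 3x3 rotation matrix whose columns are the frame's x, y, z axes.
In Python, from station import ctrl, optics, job gives the robot as it stands.
- The arm moves only by the tool play_rows, never from a script. Its argument "steps" is a list that holds one entry, the list of rows, each a list of 5 numbers: the shift along the tool's x, y, z in cm, then the turn about the tool's z in rad, then the opening, from 0 (shut) to 1 (fully open). A call has 1 to 8 rows; each row shifts and turns the pose as measured when the row begins, along the tool's axes as they then stand; what a row does not reach is not made up. A row lasts 1/12 s, in which the tool goes at most 41.7 mm and 7.16 degrees, less where a joint would pass 70% of its speed; a pose out of reach is approached as far as the arm can. A call is refused whole if a number of a shift passes 4.17 or a number of a turn 0.125, either way. A call with a gripper value outside its range is refused whole. The fingers move at their own pace and stop on an object; "newtons" is the grip in N (left out, the last holds). Time passes only in rows, so rows that do not move let the fingers close. It gives the time, the measured TCP pose, the force and the opening at its end, in the units of the state.
- ctrl.get_state(): the state, without advancing time (a new reading comes with each control period).
- optics.grab_frame(name): name is "side" or "top"; returns a dict with "color" (400x640x3 uint8, red, green, blue), "fx", "fy", "cx", "cy" (pixels), "eye" and "rotation" of the camera in the world. Camera axes: x right, y down, z forward; pixel columns grow to the right and rows downward; lengths in mm; the calibration is good to about 2 mm. A picture is of the moment at which its call begins. There is no depth.
- job.sign_off(): hands the job in, once; it reports no verdict.
The state is a dict: "time_s": time; "qpos": joint angles; "joint_vel": joint speeds; "joint_torque": joint torques, N m; "position": TCP position; "ee_rot": TCP orientation; "contact_force": force on the tool from outside, world axes, zero at the start; "ft_torque": the same for the moment, N m; "gripper_width": finger opening in mm.
Only numpy, scipy, OpenCV 4.12 (cv2) and the standard library are available. Lean on these libraries where they do the work, as an engineer would, in place of code of your own. Each camera call takes 0.05 s, during which the arm holds its last target.

## Working session

There is one attempt and no reset: what is moved stays moved. The work goes in short steps, Python scripts to look and compute and a tool call to move; the robot and the scene stay as the last step left them, time stands still between calls to the robot, and variables do not carry over. Pictures are saved under pics/ and viewed, and the job is handed in when it is done.

Besides the shell and the picture viewer there is one more tool, called after ">>>" as name(argument=value, ...) on one line, values as JSON. play_rows: Moves the arm, as the interface text tells. Its arguments: {"type":"object","properties":{"steps":{"type":"array","items":{"type":"array","items":{"type":"array","items":{"type":"number"}}}},"newtons":{"type":"number"}},"required":["steps"]}

```bash
mkdir -p pics; ls; python3 - <<'E'
from station import ctrl, optics, job
import cv2
s=ctrl.get_state(); print(s); print(ctrl.grip_point_offset)
for n in("side","top"):
    f=optics.grab_frame(n); cv2.imwrite(f"pics/{n}0.png",f["color"][:,:,::-1]); print(n,{k:f[k] for k in f if k!="color"})
E
```

```text
pics
{'time_s': 0.0, 'qpos': array([-1.33862384e+00,  1.24497667e-01,  1.65165952e+00,  1.49383350e-06,
        1.36748507e+00, -8.26303142e-02]), 'joint_vel': array([ 9.80808096e-04, -3.28771485e-04, -7.07870991e-05, -1.17040139e-04,
       -1.37310134e-03,  4.33069803e-04]), 'joint_torque': array([-1.06808322e-03, -4.23607850e+01, -3.65452731e+01, -2.56207195e-04,
        6.98997508e-03, -1.20687886e-07]), 'position': array([ 201.15572334, -617.83186517,  403.46601998]), 'ee_rot': array([[ 9.50857591e-01,  3.09628197e-01, -4.70172698e-04],
       [ 3.09628507e-01, -9.50855514e-01,  1.99494099e-03],
       [ 1.70623679e-04, -2.04248365e-03, -9.99997900e-01]]), 'contact_force': array([ 1.02820321, -0.77630763, -0.32415868]), 'ft_torque': array([ 0.03387078, -0.0394817 ,  0.09006814]), 'gripper_width': 85.16802135557788}
154.70000000000002
side {'fx': 468.73472446342066, 'fy': 468.73472446342066, 'cx': 321.4919419508264, 'cy': 202.45804216243508, 'eye': array([ 450.1422364 , 1092.08124833,  975.93998015]), 'rotation': array([[-0.99514085, -0.05556687,  0.08128359],
       [-0.09802246,  0.63698932, -0.76461507],
       [-0.00928951, -0.76886731, -0.63934089]])}
top {'fx': 510.9193659393119, 'fy': 510.9193659393119, 'cx': 322.7272631648356, 'cy': 207.2675678308621, 'eye': array([ 306.51828155,  -23.29431637, 1312.89713379]), 'rotation': array([[ 0.1293294 , -0.97177673,  0.19729139],
       [-0.99159682, -0.12736648,  0.02266111],
       [ 0.00310677, -0.19856427, -0.98008295]])}
```

View pics/side0.png

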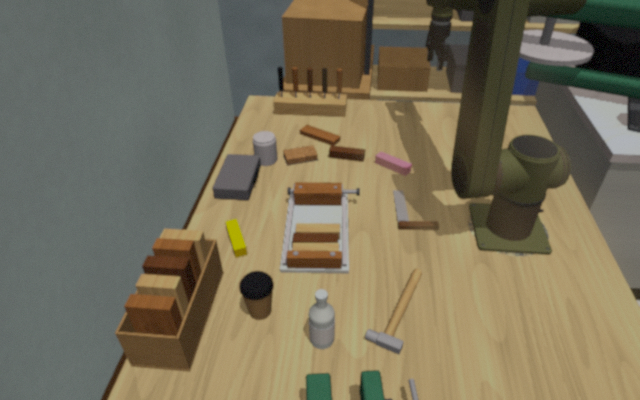

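View pics/top0.png

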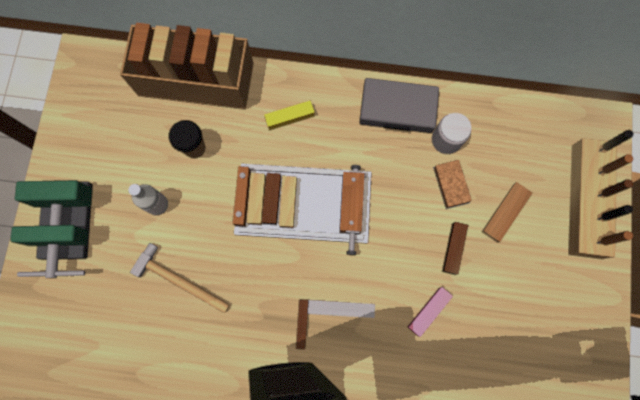

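The dark-brown stave at top-view (455,248) is stave d. The pink bar (430,311) and yellow bar (290,114) are look-alikes, the wider board (507,212) is the offcut, and the cork block (452,184) is the sander. The jig is centred near (303,204), with the fence on the left and the jaw on the right at (352,203). The bolt sticks out toward the robot at (352,250).

```bash
cat > h.py <<'E'
import numpy as np, cv2
from station import ctrl, optics, job
def ray(f,u,v):
    d=np.array([(u-f["cx"])/f["fx"],(v-f["cy"])/f["fy"],1.0]); return f["rotation"]@d
def onplane(f,p,z):
    d=ray(f,*p); e=f["eye"]; return e+d*(z-e[2])/d[2]
def proj(f,P):
    c=f["rotation"].T@(np.asarray(P,float)-f["eye"]); return np.array([f["fx"]*c[0]/c[2]+f["cx"],f["fy"]*c[1]/c[2]+f["cy"]])
def crop(f,x0,y0,w,h,k,name):
    c=f["color"][y0:y0+h,x0:x0+w,::-1]; cv2.imwrite(name,cv2.resize(c,None,fx=k,fy=k,interpolation=cv2.INTER_CUBIC))
E
python3 - <<'E'
from h import *
f=optics.grab_frame("top"); g=optics.grab_frame("side")
crop(f,225,155,155,110,5,"pics/jt.png"); crop(g,270,140,130,135,4,"pics/js.png"); crop(f,400,150,140,190,3,"pics/dt.png")
hsv=cv2.cvtColor(f["color"],cv2.COLOR_RGB2HSV)
for p in [(455,248),(507,212),(302,320),(450,260),(272,198),(352,200)]: print(p,f["color"][p[1],p[0]],hsv[p[1],p[0]])
E
```

```text
(455, 248) [98 62 38] [ 12 156  98]
(507, 212) [164 114  78] [ 13 134 164]
(302, 320) [95 58 40] [ 10 148  95]
(450, 260) [101  59  37] [ 10 162 101]
(272, 198) [100  61  42] [ 10 148 100]
(352, 200) [157  98  59] [ 12 159 157]
```

View pics/jt.png

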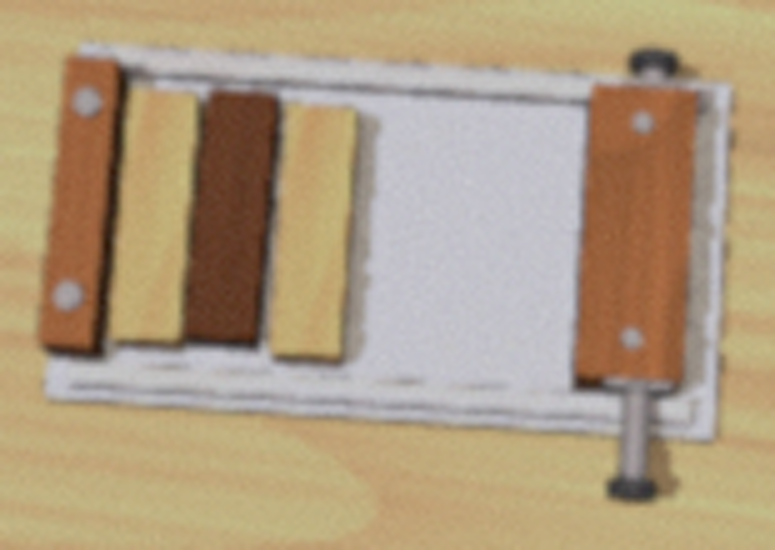

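View pics/js.png

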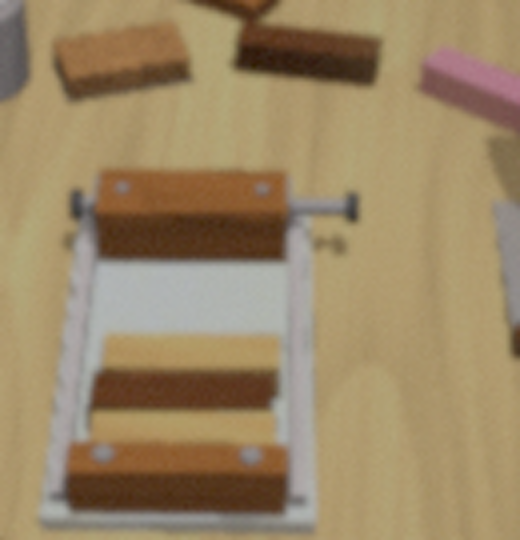

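View pics/dt.png

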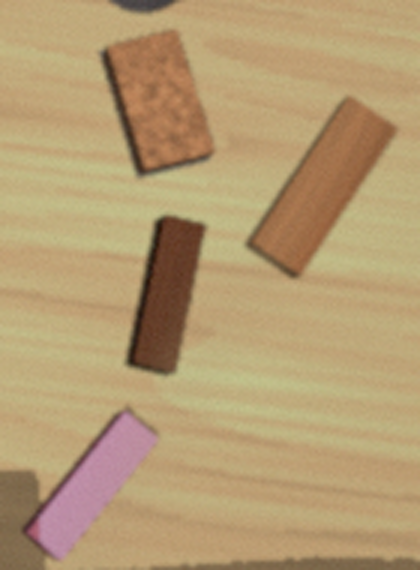

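```bash
cat > m.py <<'E'
from h import *
f=optics.grab_frame("top"); g=optics.grab_frame("side")
def T(ps,z): return np.array([onplane(f,(225+p[0]/5-.4,155+p[1]/5-.4),z)[:2] for p in ps])
B=T([(80,42),(732,85),(715,440),(43,400)],15)   # TL,TR,BR,BL
J=T([(593,86),(697,92),(682,382),(577,378)],69)
F=T([(65,57),(120,62),(98,352),(40,345)],60)
for n,Q in(("base",B),("jaw",J),("fence",F)):
    y=(Q[0]+Q[3]-Q[1]-Q[2])/2; x=(Q[0]+Q[1]-Q[2]-Q[3])/2
    print(n,Q.mean(0).round(1),"lenx",np.linalg.norm(x).round(1),"leny",np.linalg.norm(y).round(1),"ang x",np.arctan2(x[1],x[0]).round(4),"ang y-90",(np.arctan2(y[1],y[0])-np.pi/2).round(4))
hsv=cv2.cvtColor(f["color"],cv2.COLOR_RGB2HSV)
def rect(mask,x0,x1,y0,y1,z):
    m=np.zeros_like(mask); m[y0:y1,x0:x1]=mask[y0:y1,x0:x1]
    m=cv2.morphologyEx(m,cv2.MORPH_OPEN,np.ones((3,3),np.uint8))
    c=max(cv2.findContours(m,cv2.RETR_EXTERNAL,cv2.CHAIN_APPROX_NONE)[0],key=cv2.contourArea)
    q=cv2.minAreaRect(np.array([onplane(f,p[0],z)[:2] for p in c],np.float32))
    return q
d=((hsv[:,:,2]<125)).astype(np.uint8)*255
print("d",rect(d,435,475,215,280,34))
fj=J.mean(0)-F.mean(0); print("fence->jaw dist",np.linalg.norm(fj), "expect",  "ang",np.arctan2(fj[1],fj[0])+np.pi/2)
# bolt near cap
print("bolt near top", T([(632,490)],49))
print("side bolt",onplane(g,(270+353/4,140+207/4),49))
print("side jaw top c",np.mean([onplane(g,(270+p[0]/4,140+p[1]/4),69)[:2] for p in [(98,170),(286,173),(288,217),(97,214)]],0))
print("side d top c",np.mean([onplane(g,(270+p[0]/4,140+p[1]/4),34)[:2] for p in [(243,23),(381,36),(376,57),(238,46)]],0))
E
python3 m.py
```

```text
base [573.8  59. ] lenx 189.6 leny 344.5 ang x 0.0635 ang y-90 0.0663
jaw [581.8 -65. ] lenx 148.5 leny 52.1 ang x 0.0663 ang y-90 0.0812
fence [563.  213.9] lenx 149.1 leny 28.6 ang x 0.0823 ang y-90 0.0226
d ((504.2910461425781, -336.4244689941406), (41.57275390625, 132.8260040283203), 82.35100555419922)
fence->jaw dist 279.52846511402095 expect ang 0.06734175935437214
bolt near top [[456.31276311 -78.42489294]]
side bolt [456.86423866 -79.58203401  49.        ]
side jaw top c [583.133168  -60.8643114]
side d top c [ 505.77005796 -338.22042268]
```

>>> play_rows(steps=[[[0,0,0,0.112,1],[0,0,0,0.112,1],[0,0,0,0.112,1],[0,0,0,0.112,1],[0,0,0,0,1]]], newtons=60)

```text
time_s: 0.72
position: [201.2, -617.8, 403.5]
ee_rot: [[0.988, -0.153, -0.0], [-0.153, -0.988, 0.002], [-0.001, -0.002, -1.0]]
contact_force: [-0.6, 0.6, -0.1]
gripper_width: 85.7
```

```bash
cat >> h.py <<'E'
O=np.array([572.3,81.5]); TH=0.0655
def jig(x,y): c,s=np.cos(TH),np.sin(TH); return O+np.array([c*x-s*y,s*x+c*y])
def tojig(P): c,s=np.cos(TH),np.sin(TH); d=np.asarray(P)[:2]-O; return np.array([c*d[0]+s*d[1],-s*d[0]+c*d[1]])
def go(x,y,z,yaw):
    "grasp-point target -> total shift in tool axes (cm) and turn; note z of TCP = z+155"
    s=ctrl.get_state(); R=s["ee_rot"]; p=s["position"]
    d=R.T@(np.array([x,y,z+154.7])-p); y0=np.arctan2(R[1,0],R[0,0])
    print("t %.2f tcp"%s["time_s"],p.round(1),"gp",(p+R[:,2]*154.7).round(1),"jig",tojig(p+R[:,2]*154.7).round(1),"yaw %.4f"%y0,"F",s["contact_force"].round(1),"w %.1f"%s["gripper_width"])
    print(" shift cm",(d/10).round(2),"turn %.3f"%(y0-yaw), "tilt",R[:2,2].round(4))
E
python3 -c "
from h import *
go(505,-338,100,-0.1335)"
```

```text
t 0.72 tcp [ 201.2 -617.8  403.5] gp [ 201.1 -617.5  248.8] jig [-416.1 -673.2] yaw -0.1539 F [-0.6  0.6 -0.1] w 85.7
 shift cm [ 25.74 -32.28  14.92] turn -0.020 tilt [-0.0005  0.0019]
```

>>> play_rows(steps=[[[2.5,-3.2,0,-0.02,1],[2.5,-3.2,0,0,1],[2.5,-3.2,0,0,1],[2.5,-3.2,0,0,1],[2.5,-3.2,0,0,1],[2.5,-3.2,0,0,1],[2.5,-3.2,0,0,1],[2.5,-3.2,0,0,1]]])

```text
time_s: 1.38
position: [433.6, -387.5, 403.0]
ee_rot: [[0.992, -0.123, -0.001], [-0.123, -0.992, -0.001], [-0.001, 0.001, -1.0]]
contact_force: [1.1, -0.9, -0.6]
gripper_width: 84.9
```

```bash
python3 -c "
from h import *
go(505,-338,60,-0.1335)"
```

```text
t 1.38 tcp [ 433.6 -387.5  403. ] gp [ 433.4 -387.7  248.3] jig [-169.3 -459.1] yaw -0.1228 F [ 1.1 -0.9 -0.6] w 84.9
 shift cm [ 6.5  -5.82 18.82] turn 0.011 tilt [-0.0009 -0.0013]
```

>>> play_rows(steps=[[[2.2,-2.0,2.0,0.01,1],[2.2,-2.0,2.5,0,1],[2.0,-1.8,3.0,0,1],[0,0,4.0,0,1],[0,0,3.5,0,1],[0,0,3.0,0,1],[0,0,0,0,1]]])

```text
time_s: 1.97
position: [516.1, -328.6, 223.7]
ee_rot: [[0.995, -0.097, 0.013], [-0.097, -0.995, -0.01], [0.013, 0.009, -1.0]]
contact_force: [-1.6, 0.9, -0.5]
gripper_width: 85.8
```

```bash
python3 -c "
from h import *
go(505,-338,22,-0.1335)
f=optics.grab_frame('top'); g=optics.grab_frame('side')
crop(f,380,180,160,120,4,'pics/t1.png'); crop(g,290,120,120,90,5,'pics/s1.png')"
```

```text
t 1.97 tcp [ 516.1 -328.6  223.7] gp [ 518.  -330.2   69.1] jig [ -81.1 -407.2] yaw -0.0974 F [-1.6  0.9 -0.5] w 85.8
 shift cm [-1.08  1.    4.7 ] turn 0.036 tilt [ 0.0125 -0.01  ]
```

View pics/s1.png

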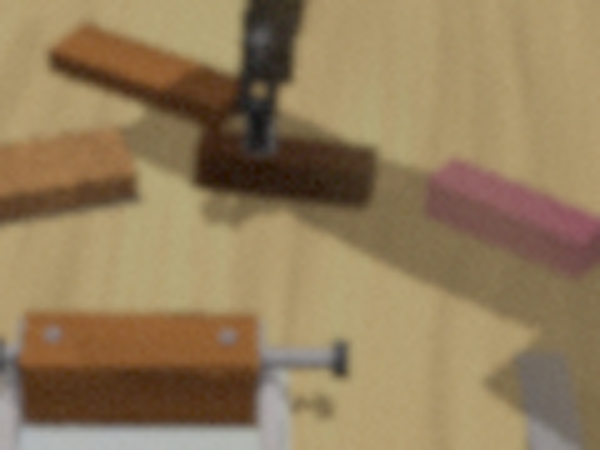

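The side view shows the fingers over stave d at about (260,140) in the crop, off-centre toward its far end. I'll correct that.

>>> play_rows(steps=[[[-0.5,0.5,0,0.02,1],[-0.5,0.5,0,0.016,1],[0,0,0,0,1]]])

```text
time_s: 2.32
position: [507.8, -342.2, 237.7]
ee_rot: [[0.99, -0.137, 0.029], [-0.136, -0.99, -0.023], [0.032, 0.019, -0.999]]
contact_force: [-0.2, 0.7, 1.1]
gripper_width: 85.3
```

```bash
python3 -c "
from h import *
go(505,-338,22,-0.1335)"
```

```text
t 2.32 tcp [ 507.8 -342.2  237.7] gp [ 512.2 -345.7   83.1] jig [ -87.9 -422.4] yaw -0.1364 F [-0.2  0.7  1.1] w 85.3
 shift cm [-0.53 -0.49  6.08] turn -0.003 tilt [ 0.0286 -0.0231]
```

>>> play_rows(steps=[[[0,0,0,0,1],[0,0,0,0,1]]])

```text
time_s: 2.48
position: [507.9, -344.1, 242.3]
ee_rot: [[0.99, -0.139, 0.034], [-0.138, -0.99, -0.028], [0.038, 0.023, -0.999]]
contact_force: [0.8, 0.5, -0.3]
gripper_width: 85.3
```

```bash
python3 -c "
from h import *
print(ctrl.get_state()['joint_vel'].round(3),ctrl.get_state()['qpos'].round(3))
go(505,-338,22,-0.1335)"
```

```text
[-0.012 -0.026 -0.014  0.003  0.003 -0.003] [-0.683  0.187  1.869  0.     1.041  1.026]
t 2.48 tcp [ 507.9 -344.1  242.3] gp [ 513.2 -348.4   87.8] jig [ -87.1 -425.2] yaw -0.1383 F [ 0.8  0.5 -0.3] w 85.3
 shift cm [-0.62 -0.72  6.53] turn -0.005 tilt [ 0.0344 -0.0279]
```

>>> play_rows(steps=[[[0,0,-3.0,0,1],[0,0,-3.0,0,1],[0,0,-3.0,0,1],[0,0,0,0,1],[0,0,0,0,1],[0,0,0,0,1]]])

```text
time_s: 2.98
position: [504.2, -342.5, 341.1]
ee_rot: [[0.989, -0.14, 0.04], [-0.139, -0.99, -0.032], [0.044, 0.026, -0.999]]
contact_force: [0.0, -0.2, 0.7]
gripper_width: 85.1
```

```bash
python3 -c "
from h import *
print(ctrl.get_state()['joint_vel'].round(3),ctrl.get_state()['qpos'].round(3))
go(505,-338,50,-0.1335)"
```

```text
[ 0.    -0.007  0.012  0.001  0.003 -0.003] [-0.685  0.072  1.816  0.     1.203  1.026]
t 2.98 tcp [ 504.2 -342.5  341.1] gp [ 510.4 -347.5  186.7] jig [ -89.8 -424. ] yaw -0.1391 F [ 0.  -0.2  0.7] w 85.1
 shift cm [-0.59 -0.82 13.62] turn -0.006 tilt [ 0.04   -0.0322]
```

>>> play_rows(steps=[[[0,0,1.5,0,1],[0,0,1.5,0,1],[0,0,1.5,0,1],[0,0,1.5,0,1]]])

```text
time_s: 3.32
position: [507.5, -345.2, 282.4]
ee_rot: [[0.989, -0.14, 0.046], [-0.138, -0.99, -0.037], [0.051, 0.03, -0.998]]
contact_force: [0.0, -0.0, -0.5]
gripper_width: 85.5
```

>>> play_rows(steps=[[[0,0,0.7,0,1],[0,0,0.2,0,1],[0,0,0,0,1]]])

```text
time_s: 3.57
position: [506.2, -344.2, 265.7]
ee_rot: [[0.99, -0.14, 0.037], [-0.138, -0.99, -0.029], [0.04, 0.024, -0.999]]
contact_force: [-0.6, -0.1, -0.5]
gripper_width: 85.3
```

```bash
python3 -c "
from h import *
print(ctrl.get_state()['joint_vel'].round(3),ctrl.get_state()['qpos'].round(3))
go(505,-338,50,-0.1335)"
```

```text
[ 0.002  0.014  0.009  0.001  0.001 -0.001] [-6.850e-01  1.550e-01  1.861e+00  1.000e-03  1.078e+00  1.025e+00]
t 3.57 tcp [ 506.2 -344.2  265.7] gp [ 511.9 -348.7  111.1] jig [ -88.5 -425.3] yaw -0.1390 F [-0.6 -0.1 -0.5] w 85.3
 shift cm [-0.45 -0.74  6.07] turn -0.006 tilt [ 0.0367 -0.0293]
```

>>> play_rows(steps=[[[-2.7,-1.3,0,0,1],[-2.7,-1.3,0,0,1],[-2.7,-1.3,0,0,1]]])

```text
time_s: 3.82
position: [433.1, -295.9, 262.2]
ee_rot: [[0.989, -0.139, 0.04], [-0.138, -0.99, -0.032], [0.044, 0.026, -0.999]]
contact_force: [-0.2, 0.3, 0.9]
gripper_width: 85.2
```

>>> play_rows(steps=[[[0,0,0,0,1],[0,0,0,0,1],[0,0,0,0,1]]])

```text
time_s: 4.07
position: [429.2, -292.9, 261.3]
ee_rot: [[0.99, -0.139, 0.037], [-0.138, -0.99, -0.029], [0.041, 0.024, -0.999]]
contact_force: [0.2, -0.6, 0.3]
gripper_width: 85.0
```

```bash
python3 -c "
from h import *
print(ctrl.get_state()['joint_vel'].round(3),ctrl.get_state()['qpos'].round(3))
go(505,-338,50,-0.1335)"
```

```text
[-0.001 -0.012 -0.017  0.    -0.011 -0.   ] [-7.020e-01 -3.900e-02  2.073e+00  2.000e-03  1.060e+00  1.007e+00]
t 4.07 tcp [ 429.2 -292.9  261.3] gp [ 434.9 -297.4  106.8] jig [-161.9 -369.1] yaw -0.1388 F [ 0.2 -0.6  0.3] w 85.0
 shift cm [7.9  3.28 6.07] turn -0.005 tilt [ 0.0368 -0.0293]
```

>>> play_rows(steps=[[[2.6,1.1,1.0,0,1],[2.6,1.1,1.0,0,1],[2.0,0.8,1.0,0,1],[0.6,0.25,1.0,0,1],[0,0,0.8,0,1],[0,0,0.5,0,1],[0,0,0.2,0,1],[0,0,0,0,1]]])

```text
time_s: 4.73
position: [513.2, -343.8, 214.1]
ee_rot: [[0.989, -0.139, 0.048], [-0.138, -0.99, -0.038], [0.053, 0.031, -0.998]]
contact_force: [-0.8, -0.4, 0.4]
gripper_width: 85.4
```

```bash
python3 -c "
from h import *
print(ctrl.get_state()['joint_vel'].round(3))
go(505,-338,22,-0.1335)"
```

```text
[-0.     0.004 -0.002 -0.     0.001 -0.   ]
t 4.73 tcp [ 513.2 -343.8  214.1] gp [ 520.6 -349.7   59.7] jig [ -79.8 -426.9] yaw -0.1383 F [-0.8 -0.4  0.4] w 85.4
 shift cm [-1.09 -0.58  3.67] turn -0.005 tilt [ 0.0478 -0.0381]
```

>>> play_rows(steps=[[[0,0,-0.5,0,1],[0,0,-1.0,0,1],[0,0,-1.5,0,1],[0,0,-1.0,0,1],[0,0,-0.5,0,1],[0,0,0,0,1]]])

```text
time_s: 5.23
position: [509.5, -341.2, 265.8]
ee_rot: [[0.989, -0.14, 0.05], [-0.138, -0.99, -0.04], [0.055, 0.033, -0.998]]
contact_force: [-0.3, -0.3, 0.3]
gripper_width: 85.1
```

```bash
python3 -c "
from h import *
go(505,-338,22,-0.1335)"
```

```text
t 5.23 tcp [ 509.5 -341.2  265.8] gp [ 517.3 -347.4  111.4] jig [ -83.  -424.4] yaw -0.1386 F [-0.3 -0.3  0.3] w 85.1
 shift cm [-0.98 -0.55  8.85] turn -0.005 tilt [ 0.0499 -0.0399]
```

>>> play_rows(steps=[[[0,0,-3.5,0,1],[0,0,-3.5,0,1],[0,0,0,0,1],[0,0,0,0,1]]])

```text
time_s: 5.57
position: [504.9, -337.6, 338.3]
ee_rot: [[0.989, -0.14, 0.049], [-0.138, -0.99, -0.039], [0.054, 0.032, -0.998]]
contact_force: [-0.2, 0.4, -1.1]
gripper_width: 85.4
```

```bash
python3 -c "
from h import *
go(505,-338,22,-0.1335)"
```

```text
t 5.57 tcp [ 504.9 -337.6  338.3] gp [ 512.5 -343.6  183.9] jig [ -87.5 -420.3] yaw -0.1387 F [-0.2  0.4 -1.1] w 85.4
 shift cm [-0.85 -0.48 16.13] turn -0.005 tilt [ 0.0488 -0.0391]
```

>>> play_rows(steps=[[[-2.6,-1.1,-1.0,0,1],[-2.6,-1.1,-1.0,0,1],[-2.6,-1.1,-1.0,0,1],[0,0,0,0,1],[0,0,0,0,1]]])

```text
time_s: 5.98
position: [427.9, -291.2, 359.1]
ee_rot: [[0.989, -0.14, 0.045], [-0.138, -0.99, -0.036], [0.05, 0.029, -0.998]]
contact_force: [0.5, -0.3, -0.8]
gripper_width: 85.6
```

```bash
python3 -c "
from h import *
go(505,-338,22,-0.1335)"
```

```text
t 5.98 tcp [ 427.9 -291.2  359.1] gp [ 434.9 -296.7  204.6] jig [-161.9 -368.4] yaw -0.1388 F [ 0.5 -0.3 -0.8] w 85.6
 shift cm [ 7.37  3.02 18.72] turn -0.005 tilt [ 0.045  -0.0359]
```

>>> play_rows(steps=[[[-1.3,-0.5,2.0,0,1],[-1.3,-0.5,2.0,0,1],[-1.3,-0.5,2.0,0,1],[0,0,0,0,1],[0,0,0,0,1]]])

```text
time_s: 6.4
position: [394.6, -273.5, 292.8]
ee_rot: [[0.989, -0.14, 0.046], [-0.138, -0.99, -0.036], [0.05, 0.029, -0.998]]
contact_force: [0.6, -0.0, 0.2]
gripper_width: 85.4
```

```bash
python3 -c "
from h import *
go(505,-338,22,-0.1335)"
```

```text
t 6.40 tcp [ 394.6 -273.5  292.8] gp [ 401.7 -279.1  138.4] jig [-193.8 -348.7] yaw -0.1388 F [ 0.6 -0.   0.2] w 85.4
 shift cm [11.22  4.5  12.33] turn -0.005 tilt [ 0.0456 -0.0359]
```

>>> play_rows(steps=[[[0.8,0.3,0.2,0,1],[1.6,0.6,0.3,0,1],[1.6,0.6,0.3,0,1],[1.6,0.6,0.3,0,1],[1.6,0.6,0.3,0,1],[1.4,0.5,0.3,0,1],[0.9,0.4,0.3,0,1],[0.3,0.1,0.3,0,1]]])

```text
time_s: 7.07
position: [503.2, -333.9, 283.9]
ee_rot: [[0.988, -0.14, 0.06], [-0.137, -0.989, -0.047], [0.066, 0.038, -0.997]]
contact_force: [-0.2, 0.4, 0.0]
gripper_width: 85.1
```

```bash
python3 -c "
from h import *
go(505,-338,22,-0.1335)"
```

```text
t 7.07 tcp [ 503.2 -333.9  283.9] gp [ 512.6 -341.2  129.6] jig [ -87.3 -417.9] yaw -0.1382 F [-0.2  0.4  0. ] w 85.1
 shift cm [-0.48 -0.03 10.72] turn -0.005 tilt [ 0.0605 -0.0471]
```

>>> play_rows(steps=[[[0,0,0.7,0,1],[0,0,0.2,0,1],[0,0,0,0,1]]])

```text
time_s: 7.32
position: [506.7, -336.0, 275.1]
ee_rot: [[0.988, -0.14, 0.063], [-0.137, -0.989, -0.049], [0.069, 0.04, -0.997]]
contact_force: [0.1, 0.3, 0.0]
gripper_width: 85.7
```

```bash
python3 -c "
from h import *
go(505,-338,22,-0.1335)"
```

```text
t 7.32 tcp [ 506.7 -336.   275.1] gp [ 516.4 -343.5  120.9] jig [ -83.6 -420.5] yaw -0.1376 F [0.1 0.3 0. ] w 85.7
 shift cm [-0.82 -0.17  9.81] turn -0.004 tilt [ 0.0627 -0.0487]
```

>>> play_rows(steps=[[[0,0,1.5,0,1],[0,0,0.7,0,1],[0,0,0.2,0,1],[0,0,0,0,1]]])

```text
time_s: 7.65
position: [507.5, -336.7, 250.8]
ee_rot: [[0.988, -0.14, 0.063], [-0.137, -0.989, -0.049], [0.069, 0.04, -0.997]]
contact_force: [1.0, 0.1, 0.6]
gripper_width: 85.2
```

```bash
python3 -c "
from h import *
go(505,-338,22,-0.1335)"
```

```text
t 7.65 tcp [ 507.5 -336.7  250.8] gp [ 517.2 -344.3   96.6] jig [ -82.8 -421.2] yaw -0.1379 F [1.  0.1 0.6] w 85.2
 shift cm [-0.74 -0.13  7.38] turn -0.004 tilt [ 0.0628 -0.0488]
```

>>> play_rows(steps=[[[-1.4,-0.6,0,0,1],[-1.4,-0.6,0,0,1],[-1.4,-0.6,0,0,1],[-1.4,-0.6,0,0,1],[-1.4,-0.6,0,0,1],[-1.4,-0.6,0,0,1],[-0.7,-0.3,0,0,1],[-0.3,-0.1,0,0,1]]])

```text
time_s: 8.32
position: [416.6, -282.2, 246.3]
ee_rot: [[0.988, -0.141, 0.068], [-0.137, -0.989, -0.053], [0.074, 0.043, -0.996]]
contact_force: [0.3, -0.1, -0.6]
gripper_width: 85.3
```

```bash
python3 -c "
from h import *
go(505,-338,50,-0.1335)"
```

```text
t 8.32 tcp [ 416.6 -282.2  246.3] gp [ 427.  -290.4   92.2] jig [-169.3 -361.6] yaw -0.1379 F [ 0.3 -0.1 -0.6] w 85.3
 shift cm [9.19 4.1  5.04] turn -0.004 tilt [ 0.0675 -0.0527]
```

>>> play_rows(steps=[[[3.4,1.2,0,0,1],[3.4,1.2,0,0,1],[3.0,1.1,0,0,1],[0,0,0,0,1],[0,0,0,0,1]]])

```text
time_s: 8.73
position: [508.6, -329.6, 251.9]
ee_rot: [[0.988, -0.141, 0.063], [-0.138, -0.989, -0.049], [0.07, 0.04, -0.997]]
contact_force: [-0.4, 0.4, -1.0]
gripper_width: 85.2
```

```bash
python3 -c "
from h import *
go(505,-338,50,-0.1335)"
```

```text
t 8.73 tcp [ 508.6 -329.6  251.9] gp [ 518.4 -337.2   97.7] jig [ -81.2 -414.3] yaw -0.1391 F [-0.4  0.4 -1. ] w 85.2
 shift cm [-0.57  0.69  4.72] turn -0.006 tilt [ 0.0633 -0.0492]
```

>>> play_rows(steps=[[[-3.8,-1.4,0,0,1],[-3.8,-1.4,0,0,1],[3.8,1.4,0,0,1],[3.8,1.4,0,0,1],[-3.8,-1.4,0,0,1],[-3.8,-1.4,0,0,1],[3.8,1.4,0,0,1],[3.8,1.4,0,0,1]]])

```text
time_s: 9.4
position: [457.9, -289.4, 185.6]
ee_rot: [[0.989, -0.142, -0.045], [-0.14, -0.99, 0.035], [-0.049, -0.028, -0.998]]
contact_force: [1.9, -2.0, 2.3]
gripper_width: 85.7
```

```bash
python3 -c "
from h import *
go(505,-338,50,-0.1335)"
```

```text
t 9.40 tcp [ 457.9 -289.4  185.6] gp [ 451.  -284.    31.1] jig [-145.  -356.8] yaw -0.1407 F [ 1.9 -2.   2.3] w 85.7
 shift cm [ 5.24  4.09 -2.29] turn -0.007 tilt [-0.0449  0.035 ]
```

>>> play_rows(steps=[[[0,0,-3.8,0,1],[0,0,-3.8,0,1],[0,0,3.8,0,1],[0,0,3.0,0,1],[0,0,-3.8,0,1],[0,0,-3.8,0,1],[0,0,0,0,1]]])

```text
time_s: 9.98
position: [455.1, -287.6, 244.9]
ee_rot: [[0.986, -0.144, -0.09], [-0.138, -0.988, 0.07], [-0.099, -0.057, -0.993]]
contact_force: [-0.6, -1.0, 1.0]
gripper_width: 85.4
```

```bash
python3 -c "
from h import *
go(505,-338,50,-0.1335)"
```

```text
t 9.98 tcp [ 455.1 -287.6  244.9] gp [ 441.3 -276.7   91.2] jig [-154.2 -348.9] yaw -0.1390 F [-0.6 -1.   1. ] w 85.4
 shift cm [6.01 4.49 3.19] turn -0.006 tilt [-0.0896  0.0703]
```

>>> play_rows(steps=[[[0,0,-2.0,0,1],[0,0,-3.0,0,1],[0,0,-3.0,0,1],[0,0,-3.0,0,1],[0,0,-2.0,0,1],[0,0,-1.0,0,1],[0,0,0,0,1]]])

```text
time_s: 10.57
position: [463.9, -295.6, 389.6]
ee_rot: [[0.985, -0.145, -0.09], [-0.139, -0.988, 0.07], [-0.099, -0.057, -0.993]]
contact_force: [-0.8, -0.8, -0.4]
gripper_width: 85.3
```

```bash
python3 -c "
from h import *
go(505,-338,50,-0.1335)"
```

```text
t 10.57 tcp [ 463.9 -295.6  389.6] gp [ 450.1 -284.7  236. ] jig [-145.9 -357.5] yaw -0.1400 F [-0.8 -0.8 -0.4] w 85.3
 shift cm [ 6.46  4.64 17.71] turn -0.006 tilt [-0.0895  0.0704]
```

>>> play_rows(steps=[[[0,0,4.0,0,1],[0,0,3.5,0,1],[0,0,3.0,0,1],[0,0,0,0,1],[0,0,0,0,1],[0,0,0,0,1]]])

```text
time_s: 11.07
position: [452.2, -286.8, 280.3]
ee_rot: [[0.985, -0.145, -0.089], [-0.139, -0.988, 0.07], [-0.098, -0.056, -0.994]]
contact_force: [-0.0, 0.1, 0.1]
gripper_width: 85.5
```

```bash
python3 -c "
from h import *
go(505,-338,50,-0.1335)"
```

```text
t 11.07 tcp [ 452.2 -286.8  280.3] gp [ 438.5 -276.1  126.6] jig [-156.9 -348. ] yaw -0.1405 F [-0.   0.1  0.1] w 85.5
 shift cm [6.65 4.71 6.69] turn -0.007 tilt [-0.0885  0.0697]
```

>>> play_rows(steps=[[[3.0,1.2,0,0,1],[3.0,1.2,0,0,1],[-3.0,-1.2,0,0,1],[-3.0,-1.2,0,0,1],[0,0,0,0,1],[0,0,0,0,1]]])

```text
time_s: 11.57
position: [457.2, -290.7, 273.6]
ee_rot: [[0.984, -0.146, -0.1], [-0.138, -0.987, 0.079], [-0.111, -0.064, -0.992]]
contact_force: [0.4, 0.0, 0.1]
gripper_width: 85.2
```

```bash
python3 -c "
from h import *
go(505,-338,50,-0.1335)"
```

```text
t 11.57 tcp [ 457.2 -290.7  273.6] gp [ 441.7 -278.5  120.2] jig [-153.9 -350.7] yaw -0.1398 F [0.4 0.  0.1] w 85.2
 shift cm [6.12 4.41 5.98] turn -0.006 tilt [-0.1003  0.0788]
```

>>> play_rows(steps=[[[0.8,0.6,0,0,1],[0.8,0.6,0,0,1],[0.8,0.6,0,0,1],[0.8,0.6,0,0,1],[0.8,0.6,0,0,1],[0.8,0.6,0,0,1],[0.8,0.6,0,0,1],[0,0,0,0,1]]])

```text
time_s: 12.23
position: [516.8, -349.6, 275.5]
ee_rot: [[0.986, -0.145, -0.082], [-0.14, -0.988, 0.064], [-0.09, -0.052, -0.995]]
contact_force: [-0.5, 0.0, 0.4]
gripper_width: 85.7
```

```bash
python3 -c "
from h import *
go(505,-338,50,-0.1335)"
```

```text
t 12.23 tcp [ 516.8 -349.6  275.5] gp [ 504.1 -339.6  121.7] jig [ -95.7 -415.8] yaw -0.1413 F [-0.5  0.   0.4] w 85.7
 shift cm [-0.68 -0.61  7.21] turn -0.008 tilt [-0.0821  0.0643]
```

>>> play_rows(steps=[[[0,0,-0.2,0,1],[0,0,-0.2,0,1],[0,0,-0.2,0,1],[0,0,-0.2,0,1],[0,0,-0.2,0,1],[0,0,-0.2,0,1],[0,0,-0.2,0,1],[0,0,-0.2,0,1]]])

```text
time_s: 12.9
position: [519.0, -351.2, 294.5]
ee_rot: [[0.986, -0.145, -0.08], [-0.14, -0.988, 0.063], [-0.089, -0.051, -0.995]]
contact_force: [-0.2, 0.3, 0.4]
gripper_width: 85.3
```

```bash
python3 -c "
from h import *
go(505,-338,50,-0.1335)"
```

```text
t 12.90 tcp [ 519.  -351.2  294.5] gp [ 506.6 -341.5  140.6] jig [ -93.3 -417.8] yaw -0.1412 F [-0.2  0.3  0.4] w 85.3
 shift cm [-0.77 -0.65  9.13] turn -0.008 tilt [-0.0804  0.0629]
```

>>> play_rows(steps=[[[-3.4,-1.7,0,0,1],[-3.4,-1.7,0,0,1],[-3.4,-1.7,0,0,1],[-3.4,-1.7,0,0,1],[0,0,0,0,1],[0,0,0,0,1]]])

```text
time_s: 13.4
position: [389.6, -261.1, 306.6]
ee_rot: [[0.986, -0.145, -0.085], [-0.14, -0.988, 0.066], [-0.093, -0.054, -0.994]]
contact_force: [0.5, -0.2, -0.3]
gripper_width: 85.3
```

>>> play_rows(steps=[[[0.8,0.4,0,0,1],[0.8,0.4,0,0,1],[0.8,0.4,0,0,1],[0.8,0.4,0,0,1],[0.8,0.4,0,0,1],[0.8,0.4,0,0,1],[0.8,0.4,0,0,1],[0.8,0.4,0,0,1]]])

```text
time_s: 14.07
position: [460.4, -310.7, 299.4]
ee_rot: [[0.986, -0.145, -0.08], [-0.14, -0.988, 0.063], [-0.088, -0.051, -0.995]]
contact_force: [0.8, 1.0, 1.1]
gripper_width: 85.2
```

>>> play_rows(steps=[[[0.8,0.4,0,0,1],[0.8,0.4,0,0,1],[0.8,0.4,0,0,1],[0.8,0.4,0,0,1],[0.8,0.4,0,0,1],[0.8,0.4,0,0,1],[0.8,0.4,0,0,1],[0.8,0.4,0,0,1]]])

```text
time_s: 14.73
position: [536.7, -364.2, 285.3]
ee_rot: [[0.986, -0.144, -0.08], [-0.139, -0.988, 0.063], [-0.088, -0.051, -0.995]]
contact_force: [1.0, -0.3, -0.4]
gripper_width: 85.3
```

```bash
python3 -c "
from h import *
go(505,-338,50,-0.1335)"
```

```text
t 14.73 tcp [ 536.7 -364.2  285.3] gp [ 524.3 -354.4  131.4] jig [ -76.4 -431.9] yaw -0.1405 F [ 1.  -0.3 -0.4] w 85.3
 shift cm [-2.78 -1.72  8.44] turn -0.007 tilt [-0.0802  0.0633]
```

>>> play_rows(steps=[[[0,0,0,0,1],[0,0,0,0,1]]])

```text
time_s: 14.9
position: [540.6, -367.0, 283.1]
ee_rot: [[0.986, -0.144, -0.081], [-0.139, -0.988, 0.064], [-0.089, -0.052, -0.995]]
contact_force: [-0.3, -0.5, 0.2]
gripper_width: 85.2
```

```bash
python3 -c "
from h import *
print(ctrl.get_state()['qpos'].round(4))
go(505,-338,50,-0.1335)"
```

```text
[-6.7840e-01  2.5220e-01  1.7164e+00 -1.1000e-03  1.2758e+00  1.0354e+00]
t 14.90 tcp [ 540.6 -367.   283.1] gp [ 528.1 -357.2  129.2] jig [ -72.8 -434.9] yaw -0.1404 F [-0.3 -0.5  0.2] w 85.2
 shift cm [-3.22 -1.95  8.27] turn -0.007 tilt [-0.0805  0.0636]
```

>>> play_rows(steps=[[[3.0,1.3,2.0,0,1],[3.0,1.3,2.0,0,1],[0,0,0,0,1],[0,0,0,0,1]]])

```text
time_s: 15.23
position: [596.5, -400.9, 230.6]
ee_rot: [[0.986, -0.144, -0.084], [-0.139, -0.988, 0.066], [-0.092, -0.053, -0.994]]
contact_force: [0.3, -0.2, 0.4]
gripper_width: 85.4
```

```bash
python3 -c "
from h import *
print(ctrl.get_state()['qpos'].round(4))
go(505,-338,50,-0.1335)"
```

```text
[-6.6640e-01  4.3750e-01  1.5758e+00  1.0000e-04  1.2350e+00  1.0469e+00]
t 15.23 tcp [ 596.5 -400.9  230.6] gp [ 583.6 -390.7   76.8] jig [ -19.7 -471.9] yaw -0.1401 F [ 0.3 -0.2  0.4] w 85.4
 shift cm [-9.66 -4.76  3.76] turn -0.007 tilt [-0.0837  0.0659]
```

>>> play_rows(steps=[[[-1.5,-0.8,-2.0,0,1],[-2.5,-1.2,-2.5,0,1],[-2.5,-1.2,-2.5,0,1],[-2.0,-1.0,-2.5,0,1],[-1.0,-0.5,-2.0,0,1],[0,0,-1,0,1],[0,0,0,0,1],[0,0,0,0,1]]])

```text
time_s: 15.9
position: [515.1, -346.1, 371.6]
ee_rot: [[0.986, -0.144, -0.086], [-0.139, -0.988, 0.068], [-0.095, -0.055, -0.994]]
contact_force: [-0.3, -0.1, 0.1]
gripper_width: 85.0
```

```bash
python3 -c "
from h import *
go(505,-338,50,-0.1335)"
```

```text
t 15.90 tcp [ 515.1 -346.1  371.6] gp [ 501.8 -335.7  217.8] jig [ -97.7 -411.7] yaw -0.1400 F [-0.3 -0.1  0.1] w 85.0
 shift cm [ 0.48  0.25 16.73] turn -0.006 tilt [-0.0863  0.0675]
```

>>> play_rows(steps=[[[0,0,3.8,0,1],[0,0,3.8,0,1],[0,0,-3.8,0,1],[0,0,0,0,1],[0,0,0,0,1]]])

```text
time_s: 16.32
position: [507.4, -339.9, 316.0]
ee_rot: [[0.984, -0.146, -0.105], [-0.137, -0.987, 0.083], [-0.116, -0.067, -0.991]]
contact_force: [-0.1, 0.4, -1.5]
gripper_width: 85.5
```

```bash
python3 -c "
from h import *
go(505,-338,50,-0.1335)"
```

```text
t 16.32 tcp [ 507.4 -339.9  316. ] gp [ 491.2 -327.2  162.6] jig [-107.7 -402.5] yaw -0.1387 F [-0.1  0.4 -1.5] w 85.5
 shift cm [ 1.02  0.59 11.07] turn -0.005 tilt [-0.1049  0.0826]
```

>>> play_rows(steps=[[[0,0,-3.8,0,1],[0,0,-3.8,0,1],[0,0,3.8,0,1],[0,0,3.8,0,1],[0,0,0,0,1],[0,0,0,0,1]]])

```text
time_s: 16.82
position: [509.8, -341.9, 313.3]
ee_rot: [[0.984, -0.146, -0.107], [-0.137, -0.987, 0.084], [-0.118, -0.068, -0.991]]
contact_force: [0.4, 0.5, 1.5]
gripper_width: 85.4
```

```bash
python3 -c "
from h import *
go(505,-338,50,-0.1335)"
```

```text
t 16.82 tcp [ 509.8 -341.9  313.3] gp [ 493.3 -328.9  160. ] jig [-105.7 -404.3] yaw -0.1387 F [0.4 0.5 1.5] w 85.4
 shift cm [ 0.75  0.43 10.84] turn -0.005 tilt [-0.1067  0.0842]
```

>>> play_rows(steps=[[[0,0,-1.0,0,1],[0,0,-2.0,0,1],[0,0,-3.0,0,1],[0,0,-4.0,0,1],[0,0,4.0,0,1],[0,0,2.5,0,1],[0,0,1.2,0,1],[0,0,0.5,0,1]]])

```text
time_s: 17.48
position: [517.0, -347.5, 353.0]
ee_rot: [[0.985, -0.145, -0.09], [-0.139, -0.988, 0.071], [-0.099, -0.057, -0.993]]
contact_force: [-0.4, 0.6, -0.7]
gripper_width: 85.7
```

```bash
python3 -c "
from h import *
go(505,-338,50,-0.1335)"
```

```text
t 17.48 tcp [ 517.  -347.5  353. ] gp [ 503.1 -336.6  199.3] jig [ -96.4 -412.7] yaw -0.1398 F [-0.4  0.6 -0.7] w 85.7
 shift cm [ 0.16  0.08 14.91] turn -0.006 tilt [-0.0898  0.0706]
```

>>> play_rows(steps=[[[0,0,-1.5,0,1],[0,0,-3.0,0,1],[0,0,-4.1,0,1],[0,0,4.1,0,1],[0,0,4.1,0,1],[0,0,2.5,0,1],[0,0,1.2,0,1],[0,0,0.5,0,1]]])

```text
time_s: 18.15
position: [517.1, -347.6, 330.7]
ee_rot: [[0.987, -0.144, -0.077], [-0.14, -0.988, 0.061], [-0.085, -0.049, -0.995]]
contact_force: [-0.2, 0.5, 0.4]
gripper_width: 85.5
```

```bash
python3 -c "
from h import *
go(505,-338,50,-0.1335)"
```

```text
t 18.15 tcp [ 517.1 -347.6  330.7] gp [ 505.1 -338.3  176.8] jig [ -94.5 -414.5] yaw -0.1406 F [-0.2  0.5  0.4] w 85.5
 shift cm [-0.25 -0.16 12.69] turn -0.007 tilt [-0.0774  0.0606]
```

>>> play_rows(steps=[[[0,0,-1.5,0,1],[0,0,-3.0,0,1],[0,0,-4.1,0,1],[0,0,4.1,0,1],[0,0,4.1,0,1],[0,0,2.5,0,1],[0,0,1.2,0,1],[0,0,0.5,0,1]]])

```text
time_s: 18.82
position: [518.4, -348.8, 308.6]
ee_rot: [[0.988, -0.144, -0.064], [-0.141, -0.989, 0.05], [-0.07, -0.04, -0.997]]
contact_force: [0.7, -0.6, 0.1]
gripper_width: 85.9
```

```bash
python3 -c "
from h import *
go(505,-338,50,-0.1335)"
```

```text
t 18.82 tcp [ 518.4 -348.8  308.6] gp [ 508.5 -341.1  154.4] jig [ -91.3 -417.5] yaw -0.1414 F [ 0.7 -0.6  0.1] w 85.9
 shift cm [-0.74 -0.45 10.5 ] turn -0.008 tilt [-0.0638  0.0497]
```

>>> play_rows(steps=[[[0,0,-1.5,0,1],[0,0,-3.0,0,1],[0,0,-4.1,0,1],[0,0,-4.1,0,1],[0,0,4.1,0,1],[0,0,4.1,0,1],[0,0,2,0,1],[0,0,0.7,0,1]]])

```text
time_s: 19.48
position: [523.7, -353.0, 346.4]
ee_rot: [[0.989, -0.143, -0.047], [-0.141, -0.989, 0.036], [-0.052, -0.029, -0.998]]
contact_force: [-1.2, -0.4, -0.3]
gripper_width: 85.6
```

>>> play_rows(steps=[[[0,0,-1.5,0,1],[0,0,-3.0,0,1],[0,0,-4.1,0,1],[0,0,-4.1,0,1],[0,0,4.1,0,1],[0,0,4.1,0,1],[0,0,2,0,1],[0,0,0.7,0,1]]])

```text
time_s: 20.15
position: [528.4, -356.7, 397.3]
ee_rot: [[0.99, -0.142, -0.022], [-0.142, -0.99, 0.016], [-0.024, -0.013, -1.0]]
contact_force: [-1.0, 0.7, -0.2]
gripper_width: 85.3
```

```bash
python3 -c "
from h import *
go(505,-338,50,-0.1335)"
```

```text
t 20.15 tcp [ 528.4 -356.7  397.3] gp [ 525.  -354.2  242.7] jig [ -75.7 -431.6] yaw -0.1425 F [-1.   0.7 -0.2] w 85.3
 shift cm [-2.11 -1.26 19.34] turn -0.009 tilt [-0.0223  0.0163]
```

>>> play_rows(steps=[[[-0.4,-0.2,1.0,0,1],[-0.5,-0.3,2.0,0,1],[-0.5,-0.3,3.0,0,1],[-0.4,-0.2,3.0,0,1],[-0.2,-0.1,3.0,0,1],[0,0,2.0,0,1],[0,0,1.0,0,1],[0,0,0.4,0,1]]])

```text
time_s: 20.82
position: [511.2, -344.0, 259.1]
ee_rot: [[0.99, -0.142, -0.001], [-0.142, -0.99, -0.001], [-0.001, 0.001, -1.0]]
contact_force: [0.4, -0.6, 0.0]
gripper_width: 85.5
```

```bash
python3 -c "
from h import *
go(505,-338,22,-0.1335)"
```

```text
t 20.82 tcp [ 511.2 -344.   259.1] gp [ 511.  -344.1  104.4] jig [ -89.  -420.7] yaw -0.1424 F [ 0.4 -0.6  0. ] w 85.5
 shift cm [-0.69 -0.51  8.24] turn -0.009 tilt [-0.0011 -0.0009]
```

>>> play_rows(steps=[[[-0.2,-0.2,0.5,0,1],[-0.3,-0.2,1.0,-0.005,1],[-0.2,-0.1,1.3,-0.004,1],[0,0,1.3,0,1],[0,0,1.0,0,1],[0,0,0.6,0,1],[0,0,0.3,0,1],[0,0,0,0,1]]])

```text
time_s: 21.48
position: [506.7, -339.5, 199.6]
ee_rot: [[0.991, -0.132, 0.006], [-0.132, -0.991, -0.007], [0.007, 0.006, -1.0]]
contact_force: [-0.0, 0.1, -0.4]
gripper_width: 85.2
```

```bash
python3 -c "
from h import *
go(505,-338,22,-0.1335)"
```

```text
t 21.48 tcp [ 506.7 -339.5  199.6] gp [ 507.6 -340.5   44.9] jig [ -92.1 -416.9] yaw -0.1323 F [-0.   0.1 -0.4] w 85.2
 shift cm [-0.2  -0.14  2.29] turn 0.001 tilt [ 0.006  -0.0066]
```

>>> play_rows(steps=[[[-0.1,-0.1,0.5,0,1],[-0.1,0,0.7,0,1],[0,0,0.6,0,1],[0,0,0.3,0,1],[0,0,0,0,1]]])

```text
time_s: 21.9
position: [505.3, -338.7, 177.1]
ee_rot: [[0.991, -0.132, 0.007], [-0.132, -0.991, -0.008], [0.008, 0.007, -1.0]]
contact_force: [0.0, -0.5, 0.0]
gripper_width: 85.7
```

```bash
python3 -c "
from h import *
go(505,-338,22,-0.1335)
f=optics.grab_frame('top'); g=optics.grab_frame('side')
crop(f,400,190,120,100,5,'pics/t2.png'); crop(g,300,110,100,80,6,'pics/s2.png')"
```

```text
t 21.90 tcp [ 505.3 -338.7  177.1] gp [ 506.4 -339.9   22.5] jig [ -93.3 -416.1] yaw -0.1324 F [ 0.  -0.5  0. ] w 85.7
 shift cm [-0.04 -0.06  0.04] turn 0.001 tilt [ 0.0073 -0.0076]
```

View pics/s2.png

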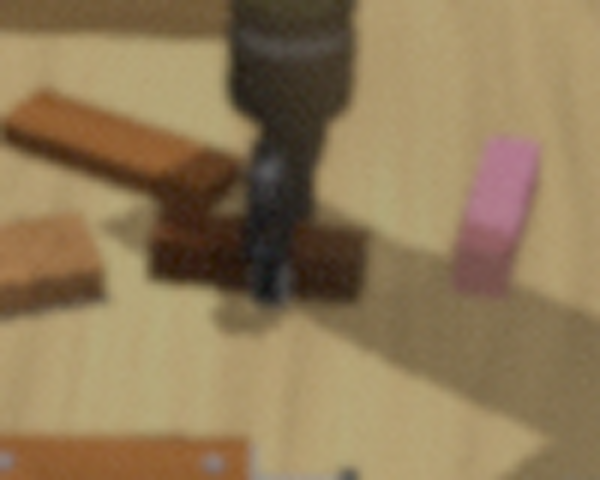

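The fingers straddle stave d near its middle, at about (265,260) in the crop. The pink look-alike has turned from its starting pose, so my low tool swing at t≈9.4 s nudged it. It's off the travel path. Next I close the fingers.

>>> play_rows(steps=[[[0,0,0,0,0],[0,0,0,0,0],[0,0,0,0,0],[0,0,0,0,0],[0,0,0,0,0],[0,0,0,0,0]]], newtons=50)

```text
time_s: 22.5
position: [506.3, -339.6, 180.1]
ee_rot: [[0.991, -0.132, 0.011], [-0.132, -0.991, -0.011], [0.012, 0.009, -1.0]]
contact_force: [-0.1, 0.9, -0.9]
gripper_width: 35.6
```

```bash
python3 -c "
from h import *
P=jig(0,-58); go(P[0],P[1],100,TH)"
```

```text
t 22.50 tcp [ 506.3 -339.6  180.1] gp [ 508.  -341.2   25.4] jig [ -91.8 -417.6] yaw -0.1323 F [-0.1  0.9 -0.9] w 35.6
 shift cm [  2.22 -36.85  -7.78] turn -0.198 tilt [ 0.011  -0.0109]
```

>>> play_rows(steps=[[[0,0,-0.7,0,0],[0,0,-1.4,0,0],[0,0,-2.0,0,0],[0,0,-2.0,-0.05,0],[0,0,-1.8,-0.05,0],[0,0,-1.3,-0.05,0],[0,0,-0.7,-0.05,0],[0,0,-0.2,0,0]]])

```text
time_s: 23.17
position: [504.2, -337.4, 290.0]
ee_rot: [[0.997, 0.077, 0.009], [0.077, -0.997, -0.009], [0.008, 0.01, -1.0]]
contact_force: [0.0, 0.3, -1.6]
gripper_width: 35.5
```

```bash
python3 -c "
from h import *
P=jig(0,-58); go(P[0],P[1],115,TH)"
```

```text
t 23.17 tcp [ 504.2 -337.4  290. ] gp [ 505.6 -338.8  135.3] jig [ -94.1 -415.1] yaw 0.0772 F [ 0.   0.3 -1.6] w 35.5
 shift cm [  9.93 -35.46   1.76] turn 0.012 tilt [ 0.0089 -0.009 ]
```

>>> play_rows(steps=[[[0.4,-1.4,0,0,0],[0.8,-2.7,0,0,0],[1.0,-3.5,0,0,0],[1.0,-3.5,0,0,0],[1.0,-3.5,0,0,0],[1.0,-3.5,0,0,0],[1.0,-3.5,0,0,0],[1.0,-3.5,0,0,0]]])

```text
time_s: 23.83
position: [557.9, -73.9, 290.0]
ee_rot: [[0.998, 0.054, 0.01], [0.054, -0.998, -0.011], [0.01, 0.012, -1.0]]
contact_force: [0.9, -0.4, -1.6]
gripper_width: 35.4
```

```bash
python3 -c "
from h import *
P=jig(0,-58); go(P[0],P[1],115,TH)"
```

```text
t 23.83 tcp [557.9 -73.9 290. ] gp [559.5 -75.6 135.3] jig [ -23.  -155.9] yaw 0.0543 F [ 0.9 -0.4 -1.6] w 35.4
 shift cm [ 2.32 -9.66  1.94] turn -0.011 tilt [ 0.0103 -0.0113]
```

>>> play_rows(steps=[[[0.7,-2.8,0,-0.01,0],[0.6,-2.4,0,0,0],[0.4,-1.6,0,0,0],[0.2,-0.9,0,0,0],[0.1,-0.4,0,0,0],[0,0,0,0,0]]])

```text
time_s: 24.33
position: [570.3, 23.4, 286.8]
ee_rot: [[0.998, 0.07, 0.004], [0.07, -0.998, -0.007], [0.004, 0.008, -1.0]]
contact_force: [-0.9, -1.8, -1.1]
gripper_width: 34.9
```

```bash
python3 -c "
from h import *
P=jig(0,-58); go(P[0],P[1],43,TH)
f=optics.grab_frame('top'); g=optics.grab_frame('side')
crop(f,225,155,155,110,5,'pics/t3.png'); crop(g,270,120,130,150,4,'pics/s3.png')"
```

```text
t 24.33 tcp [570.3  23.4 286.8] gp [570.9  22.3 132.1] jig [ -5.3 -59. ] yaw 0.0696 F [-0.9 -1.8 -1.1] w 34.9
 shift cm [ 0.55 -0.05  8.92] turn 0.004 tilt [ 0.004  -0.0074]
```

View pics/s3.png

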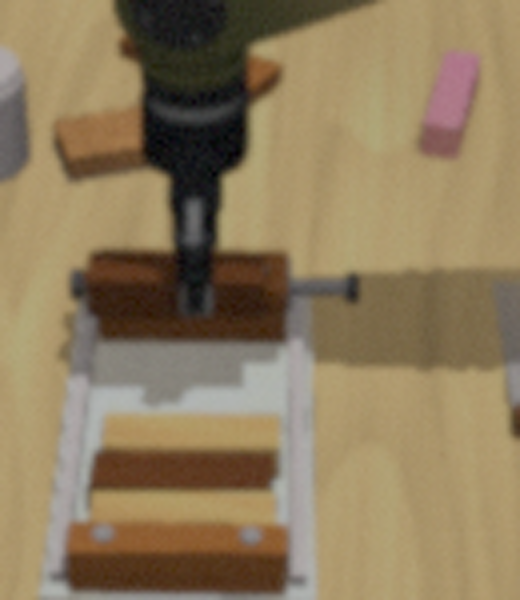

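View pics/t3.png

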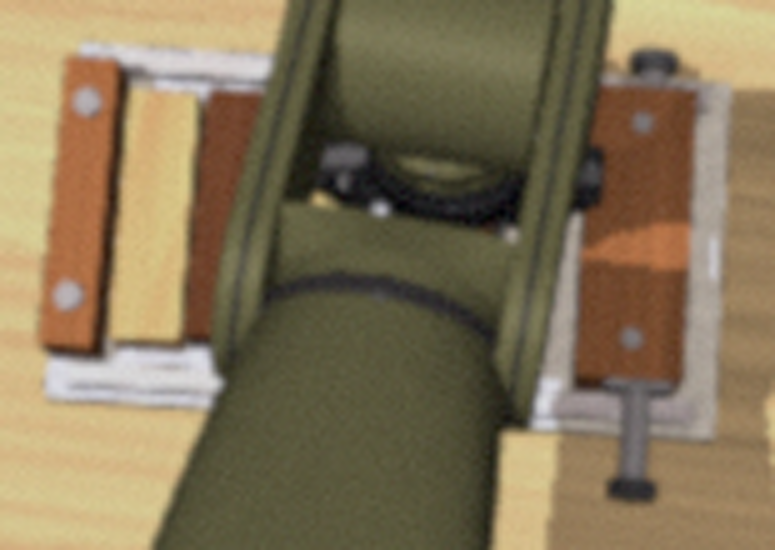

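```bash
python3 -c "
from h import *
g=optics.grab_frame('side')
for x in(-70,60):
  for dy in(-18,18):
    for z in(107,141):
      P=jig(x,-59+dy); p=proj(g,[P[0],P[1],z]); print(x,dy,z,((p-[270,120])*4).round())
crop(g,280,160,100,60,8,'pics/s4.png')"
```

```text
-70 -18 107 [284. 289.]
-70 -18 141 [285. 252.]
-70 18 107 [284. 319.]
-70 18 141 [285. 283.]
60 -18 107 [110. 286.]
60 -18 141 [108. 250.]
60 18 107 [106. 317.]
60 18 141 [104. 280.]
```

View pics/s4.png

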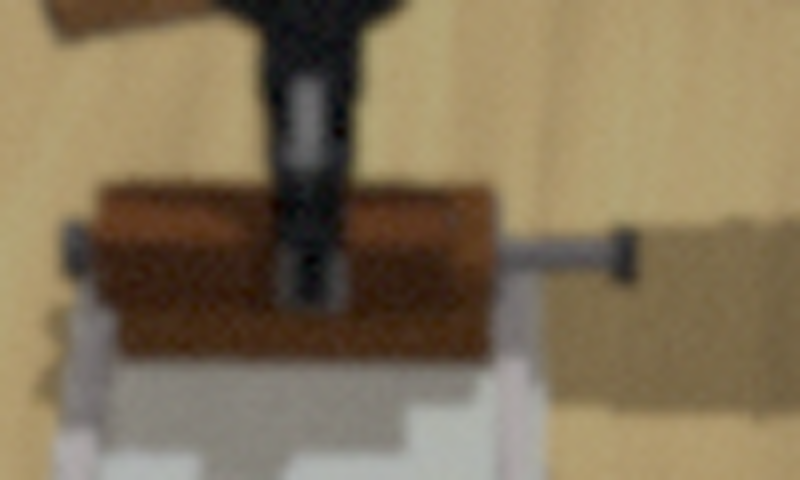

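```bash
python3 -c "
from h import *
g=optics.grab_frame('side')
c=g['color'][160:220,280:380,::-1].astype(float)
c=np.clip((c-20)*2.2,0,255).astype(np.uint8)
cv2.imwrite('pics/s5.png',cv2.resize(c,None,fx=8,fy=8,interpolation=cv2.INTER_CUBIC))
for r in(192,194,196,198): print(r,g['color'][r,288:348,0])"
```

```text
192 [74 52 53 61 58 52 58 57 57 54 58 55 58 52 52 52 54 54 56 52 56 58 53 47
 47 43 52 58 47 25 19 18 34 54 63 61 54 50 53 56 54 53 52 54 54 53 57 60
 65 83 85 87 87 91 82 82 82 86 82 86]
194 [105  76  67  75  64  58  57  57  55  53  54  58  58  57  51  52  58  58
  53  55  54  55  54  50  49  50  51  55  44  35  22  22  37  59  70  65
  56  54  53  50  54  50  54  54  57  52  55  57  58  68  74  76  79  78
  83  96 104 111 111 111]
196 [154 129 113  90  69  58  54  52  54  50  55  51  53  53  54  54  52  57
  51  51  55  54  55  50  41  45  47  55  42  34  25  24  38  55  65  61
  50  57  56  53  57  44  51  53  50  54  51  50  56  64  66  67  68  70
  89 107 117 120 122 123]
198 [137 127 122 107  95  84  69  61  59  57  59  59  60  58  59  57  57  60
  60  60  60  59  50  54  50  50  57  57  61  63  62  60  65  67  68  66
  58  59  60  59  59  58  55  59  52  51  54  53  54  62  66  61  70  84
 104 114 118 124 126 126]
```

View pics/s5.png

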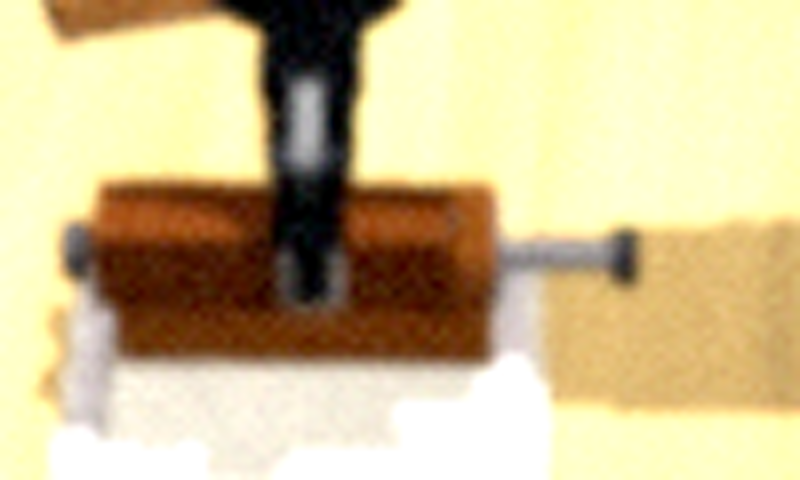

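```bash
python3 -c "
from h import *
g=optics.grab_frame('side')
for u in (292.2,336.6):
  # solve x on front-face line
  xs=np.linspace(-100,100,401); us=[proj(g,[*jig(x,-41),124])[0] for x in xs]
  print(u,np.interp(-u,-np.array(us)[::1] if us[0]>us[-1] else us,xs))"
```

```text
292.2 71.84470406686374
336.6 -57.02322745328053
```

>>> play_rows(steps=[[[-0.2,0,0.6,0,0],[-0.2,0,1.2,0,0],[-0.2,0,1.6,0,0],[-0.1,0,1.6,0,0],[0,0,1.2,0,0],[0,0,0.8,0,0],[0,0,0.4,0,0],[0,0,0,0,0]]])

```text
time_s: 25.25
position: [562.4, 16.0, 206.0]
ee_rot: [[0.998, 0.06, 0.004], [0.06, -0.998, -0.008], [0.003, 0.008, -1.0]]
contact_force: [0.3, 0.4, -1.3]
gripper_width: 35.3
```

```bash
python3 -c "
from h import *
P=jig(-12.5,-58); go(P[0],P[1],42,TH)
g=optics.grab_frame('side')
c=g['color'][160:240,280:380,::-1].astype(float)
c=np.clip((c-20)*2.2,0,255).astype(np.uint8)
cv2.imwrite('pics/s6.png',cv2.resize(c,None,fx=7,fy=7,interpolation=cv2.INTER_CUBIC))"
```

```text
t 25.25 tcp [562.4  16.  206. ] gp [563.   14.7  51.3] jig [-13.7 -66.1] yaw 0.0597 F [ 0.3  0.4 -1.3] w 35.3
 shift cm [ 0.16 -0.68  0.93] turn -0.006 tilt [ 0.0037 -0.0082]
```

View pics/s6.png

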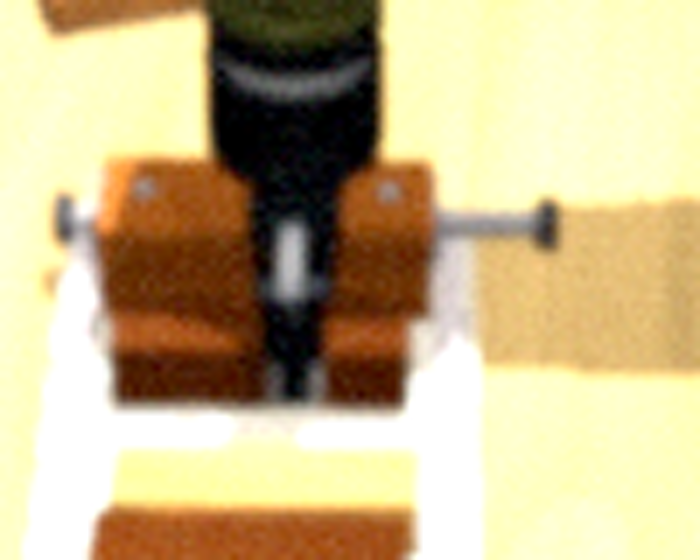

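>>> play_rows(steps=[[[0,-0.2,0.3,-0.006,0],[0,-0.2,0.4,0,0],[0,0,0.2,0,0],[0,0,0.1,0,0],[0,0,0,0,0]]])

```text
time_s: 25.72
position: [563.9, 20.4, 198.3]
ee_rot: [[0.998, 0.067, 0.01], [0.067, -0.998, -0.009], [0.009, 0.009, -1.0]]
contact_force: [0.0, 0.1, -1.9]
gripper_width: 35.2
```

```bash
python3 -c "
from h import *
P=jig(-12.5,-58); go(P[0],P[1],42,TH)
g=optics.grab_frame('side')
c=g['color'][160:240,280:380,::-1].astype(float)
c=np.clip((c-20)*2.2,0,255).astype(np.uint8)
cv2.imwrite('pics/s7.png',cv2.resize(c,None,fx=7,fy=7,interpolation=cv2.INTER_CUBIC))"
```

```text
t 25.72 tcp [563.9  20.4 198.3] gp [565.4  19.1  43.6] jig [-11.  -61.8] yaw 0.0668 F [ 0.   0.1 -1.9] w 35.2
 shift cm [-0.01 -0.24  0.15] turn 0.001 tilt [ 0.0096 -0.0085]
```

View pics/s7.png

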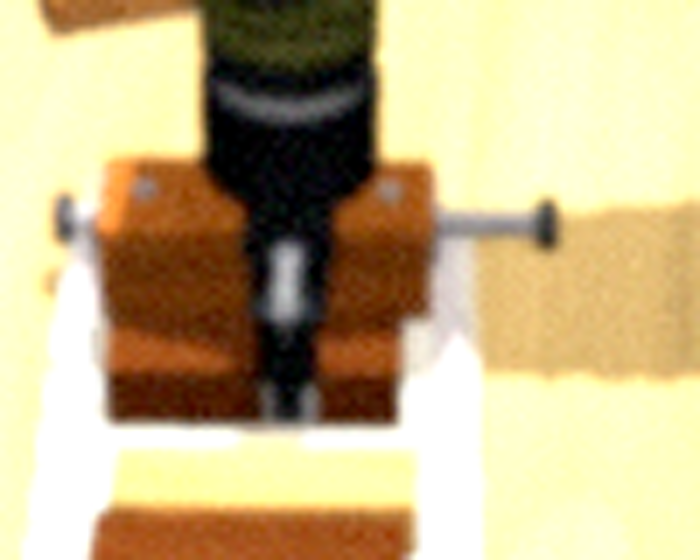

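>>> play_rows(steps=[[[-0.2,0,0.1,0,0],[-0.2,0,0.1,0,0],[0,0,0.1,0,0],[0,0,0,0,0],[0,0,0,0,0.6],[0,0,0,0,0.6],[0,0,0,0,0.6]]])

```text
time_s: 26.35
position: [560.3, 20.0, 196.7]
ee_rot: [[0.998, 0.067, 0.013], [0.067, -0.998, -0.009], [0.012, 0.01, -1.0]]
contact_force: [0.5, -0.3, 0.4]
gripper_width: 51.3
```

```bash
python3 -c "
from h import *
P=jig(-12.5,-58); go(P[0],P[1],120,TH)
g=optics.grab_frame('side')
c=g['color'][160:240,280:380,::-1].astype(float)
c=np.clip((c-20)*2.2,0,255).astype(np.uint8)
cv2.imwrite('pics/s8.png',cv2.resize(c,None,fx=7,fy=7,interpolation=cv2.INTER_CUBIC))"
```

```text
t 26.35 tcp [560.3  20.  196.7] gp [562.3  18.7  42. ] jig [-14.1 -62.1] yaw 0.0668 F [ 0.5 -0.3  0.4] w 51.3
 shift cm [ 0.45 -0.18 -7.8 ] turn 0.001 tilt [ 0.0129 -0.0088]
```

View pics/s8.png

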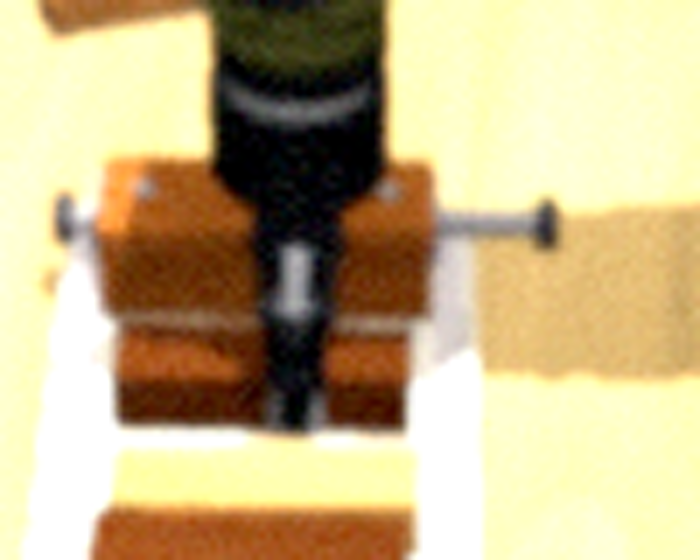

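>>> play_rows(steps=[[[0,0,-0.7,0,0.6],[0,0,-1.4,0,0.6],[0,0,-2.0,0,0.6],[0,0,-1.5,0,0.6],[0,0,-0.8,0,0.6],[0,0,-0.3,0,0]]])

```text
time_s: 26.9
position: [559.2, 20.6, 267.3]
ee_rot: [[0.998, 0.067, 0.011], [0.067, -0.998, -0.009], [0.01, 0.009, -1.0]]
contact_force: [0.5, 0.1, -0.0]
gripper_width: 40.4
```

```bash
python3 -c "
from h import *
P=jig(0,-222); go(P[0],P[1],110,TH)"
```

```text
t 26.90 tcp [559.2  20.6 267.3] gp [560.8  19.3 112.6] jig [-15.5 -61.3] yaw 0.0667 F [ 0.5  0.1 -0. ] w 40.4
 shift cm [ 1.69 16.21  0.42] turn 0.001 tilt [ 0.0108 -0.0086]
```

>>> play_rows(steps=[[[0.2,1.2,0,0,0],[0.3,2.5,0,0,0],[0.3,3.2,0,0,0],[0.3,3.2,0,0,0],[0.3,3.0,0,0,0],[0.2,2.0,0,0,0],[0.1,1.0,0,0,0],[0,0,0,0,0]]])

```text
time_s: 27.57
position: [587.6, -149.2, 266.1]
ee_rot: [[0.997, 0.07, 0.009], [0.07, -0.997, -0.009], [0.008, 0.01, -1.0]]
contact_force: [-0.4, 0.7, -0.2]
gripper_width: 0.1
```

```bash
python3 -c "
from h import *
P=jig(0,-222); go(P[0],P[1],48,TH)"
```

```text
t 27.57 tcp [ 587.6 -149.2  266.1] gp [ 589.  -150.6  111.4] jig [   1.4 -232.7] yaw 0.0704 F [-0.4  0.7 -0.2] w 0.1
 shift cm [-0.06 -0.98  6.33] turn 0.005 tilt [ 0.0089 -0.0089]
```

>>> play_rows(steps=[[[0,-0.1,0.6,0,0],[0,-0.2,1.1,0,0],[0,-0.2,1.4,0.005,0],[0,-0.1,1.3,0,0],[0,0,0.9,0,0],[0,0,0.5,0,0],[0,0,0.2,0,0],[0,0,0,0,0]]])

```text
time_s: 28.23
position: [585.3, -137.5, 196.1]
ee_rot: [[0.997, 0.071, 0.001], [0.071, -0.997, -0.005], [0.001, 0.005, -1.0]]
contact_force: [-0.1, -0.3, -0.0]
gripper_width: -0.0
```

```bash
python3 -c "
from h import *
P=jig(0,-190); go(P[0],P[1],48,TH)
g=optics.grab_frame('side')
crop(g,280,130,100,110,6,'pics/s9.png')"
```

```text
t 28.23 tcp [ 585.3 -137.5  196.1] gp [ 585.5 -138.2   41.4] jig [  -1.2 -220.1] yaw 0.0708 F [-0.1 -0.3 -0. ] w -0.0
 shift cm [ 0.15 -2.93 -0.68] turn 0.005 tilt [ 0.0013 -0.0047]
```

View pics/s9.png

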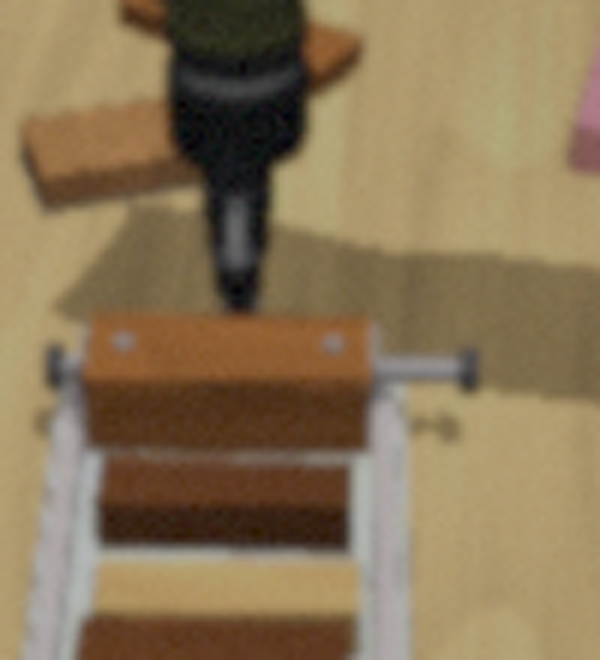

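>>> play_rows(steps=[[[0,-0.5,-0.1,0,0],[0,-0.8,-0.1,0,0],[0,-0.6,-0.1,0.005,0],[0,-0.3,0,0,0],[0,-0.2,0,0,0],[0,-0.1,0,0,0]]])

```text
time_s: 28.78
position: [584.9, -110.2, 203.1]
ee_rot: [[0.998, 0.065, 0.008], [0.065, -0.998, -0.006], [0.007, 0.007, -1.0]]
contact_force: [-0.3, 0.3, 0.1]
gripper_width: -0.2
```

```bash
python3 -c "
from h import *
P=jig(0,-190); go(P[0],P[1],48,TH)"
```

```text
t 28.78 tcp [ 584.9 -110.2  203.1] gp [ 586.1 -111.1   48.4] jig [   1.1 -193.1] yaw 0.0653 F [-0.3  0.3  0.1] w -0.2
 shift cm [-0.   -0.21  0.04] turn -0.000 tilt [ 0.0076 -0.0063]
```

Next I step 1.5 mm per row to make contact.

>>> play_rows(steps=[[[0,-0.15,0,0,0],[0,-0.15,0,0,0],[0,-0.15,0,0,0]]])

```text
time_s: 29.03
position: [585.1, -106.0, 204.5]
ee_rot: [[0.998, 0.066, 0.01], [0.066, -0.998, -0.009], [0.009, 0.01, -1.0]]
contact_force: [0.0, -3.3, 2.5]
gripper_width: -0.1
```

>>> play_rows(steps=[[[0,-0.15,0,0,0],[0,-0.15,0,0,0]]])

```text
time_s: 29.2
position: [585.1, -103.6, 204.9]
ee_rot: [[0.998, 0.066, 0.011], [0.066, -0.998, -0.011], [0.01, 0.012, -1.0]]
contact_force: [-0.8, -3.9, -1.3]
gripper_width: 0.0
```

>>> play_rows(steps=[[[0,-0.15,0,0,0],[0,-0.15,0,0,0]]])

```text
time_s: 29.37
position: [585.0, -102.2, 205.0]
ee_rot: [[0.998, 0.066, 0.012], [0.067, -0.998, -0.016], [0.01, 0.017, -1.0]]
contact_force: [-1.0, -11.0, -1.0]
gripper_width: 0.2
```

```bash
python3 -c "
from h import *
P=jig(0,-190); go(P[0],P[1],48,TH)"
```

```text
t 29.37 tcp [ 585.  -102.2  205. ] gp [ 586.8 -104.7   50.3] jig [   2.3 -186.7] yaw 0.0666 F [ -1. -11.  -1.] w 0.2
 shift cm [-0.07  0.58  0.24] turn 0.001 tilt [ 0.0116 -0.0161]
```

>>> play_rows(steps=[[[0,-0.2,0,0,0],[0,-0.2,0,0,0]]])

```text
time_s: 29.53
position: [584.8, -101.0, 205.1]
ee_rot: [[0.998, 0.067, 0.013], [0.068, -0.997, -0.024], [0.011, 0.025, -1.0]]
contact_force: [0.5, -10.9, -0.7]
gripper_width: 0.1
```

```bash
python3 -c "
from h import *
P=jig(0,-190); go(P[0],P[1],48,TH)
f=optics.grab_frame('side');crop(f,280,130,100,110,6,'pics/s10.png')"
```

```text
t 29.53 tcp [ 584.8 -101.   205.1] gp [ 586.8 -104.8   50.5] jig [   2.3 -186.8] yaw 0.0678 F [  0.5 -10.9  -0.7] w 0.1
 shift cm [-0.06  0.7   0.26] turn 0.002 tilt [ 0.0128 -0.0243]
```

View pics/s10.png

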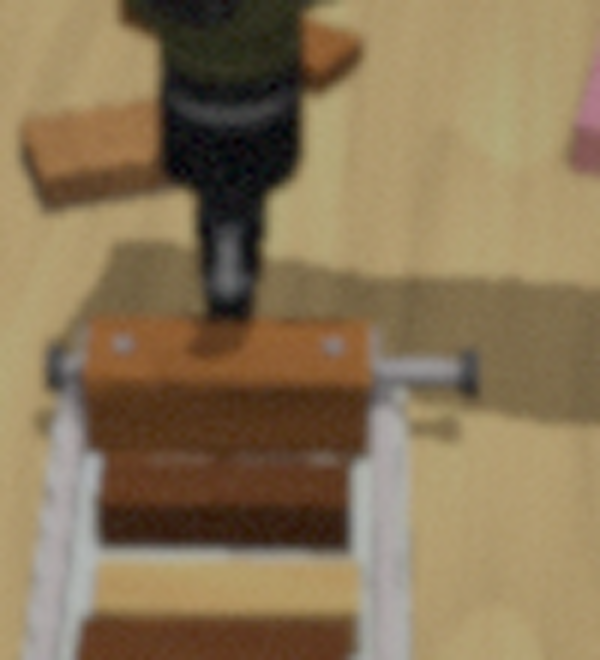

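```bash
python3 -c "
from h import *
f=optics.grab_frame('top');g=optics.grab_frame('side')
for p in [(302,300),(308,302),(375,308),(375,316),(302,348)]: print('saw',p,tojig(onplane(f,p,10)).round())
for p in [(376,158),(384,133),(390,135)]: print('pink',p,tojig(onplane(g,p,20)).round())
cv2.imwrite('pics/t11.png',f['color'][:,:,::-1])
P=jig(2,-210); go(P[0],P[1],48,TH)
P=jig(-165,-210); go(P[0],P[1],48,TH)"
```

```text
saw (302, 300) [-249.  -38.]
saw (308, 302) [-253.  -53.]
saw (375, 308) [-257. -221.]
saw (375, 316) [-276. -222.]
saw (302, 348) [-365.  -46.]
pink (376, 158) [-197. -386.]
pink (384, 133) [-238. -558.]
pink (390, 135) [-260. -544.]
t 29.68 tcp [ 584.9 -101.1  205.1] gp [ 586.9 -104.8   50.5] jig [   2.3 -186.8] yaw 0.0676 F [ 0.1 -9.8 -0.3] w -0.3
 shift cm [0.13 2.69 0.31] turn 0.002 tilt [ 0.0129 -0.0241]
t 29.68 tcp [ 584.9 -101.1  205.1] gp [ 586.9 -104.8   50.5] jig [   2.3 -186.8] yaw 0.0676 F [ 0.1 -9.8 -0.3] w -0.3
 shift cm [-16.57   2.66   0.12] turn 0.002 tilt [ 0.0129 -0.0241]
```

View pics/t11.png

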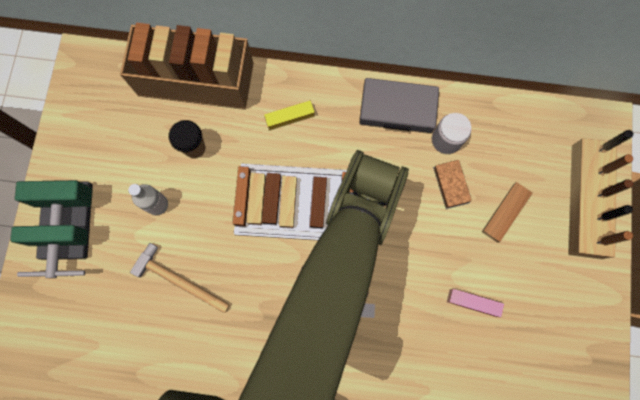

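The top view confirms that stave d sits in the jig at (319,201) and that none of the listed bystanders has moved. The pink bar has shifted to (477,302). The jaw gave about 2 mm and then stopped under about 11 N, so the catch is holding it. I'll back off and throw the bolt.

>>> play_rows(steps=[[[0,0.5,0,0,0],[0,1.0,0,0,0],[0,1.0,0,0,0],[0,0.3,0,0,0],[-0.8,0,0,0,0],[-1.8,0,0,0,0],[-2.6,0,0,0,0],[-2.6,0,0,0,0]]])

```text
time_s: 30.35
position: [508.9, -136.7, 204.4]
ee_rot: [[0.998, 0.066, 0.015], [0.067, -0.998, -0.02], [0.013, 0.021, -1.0]]
contact_force: [-0.1, -0.6, 0.2]
gripper_width: 0.1
```

>>> play_rows(steps=[[[-2.6,0,0,0,0],[-2.4,0,0,0,0],[-1.6,0,0,0,0],[-0.9,0,0,0,0],[-0.4,0,0,0,0],[0,0,0,0,0]]])

```text
time_s: 30.85
position: [419.5, -140.3, 200.4]
ee_rot: [[0.998, 0.065, 0.009], [0.065, -0.998, -0.015], [0.008, 0.016, -1.0]]
contact_force: [0.2, -0.0, 0.1]
gripper_width: -0.3
```

```bash
python3 -c "
from h import *
P=jig(-165,-147); go(P[0],P[1],50,TH)"
```

```text
t 30.85 tcp [ 419.5 -140.3  200.4] gp [ 420.9 -142.6   45.8] jig [-165.7 -213.8] yaw 0.0647 F [ 0.2 -0.   0.1] w -0.3
 shift cm [ 0.19 -6.42 -0.53] turn -0.001 tilt [ 0.009  -0.0155]
```

>>> play_rows(steps=[[[0,-0.7,-0.1,0,0],[0,-1.4,-0.1,0,0],[0,-1.8,-0.1,0,0],[0,-1.4,0,0,0],[0,-0.7,0,0,0],[0,-0.2,0,0,0],[0,0,0,0,0]]])

```text
time_s: 31.43
position: [420.3, -74.7, 205.2]
ee_rot: [[0.998, 0.065, 0.015], [0.065, -0.998, -0.016], [0.014, 0.017, -1.0]]
contact_force: [0.4, -0.5, 0.1]
gripper_width: -0.2
```

```bash
python3 -c "
from h import *
P=jig(-146,-146); go(P[0],P[1],50,TH)
g=optics.grab_frame('side');crop(g,280,130,120,110,6,'pics/s12.png')"
```

```text
t 31.43 tcp [420.3 -74.7 205.2] gp [422.7 -77.2  50.6] jig [-159.7 -148.6] yaw 0.0651 F [ 0.4 -0.5  0.1] w -0.2
 shift cm [1.58 0.   0.08] turn -0.000 tilt [ 0.015 -0.016]
```

View pics/s12.png

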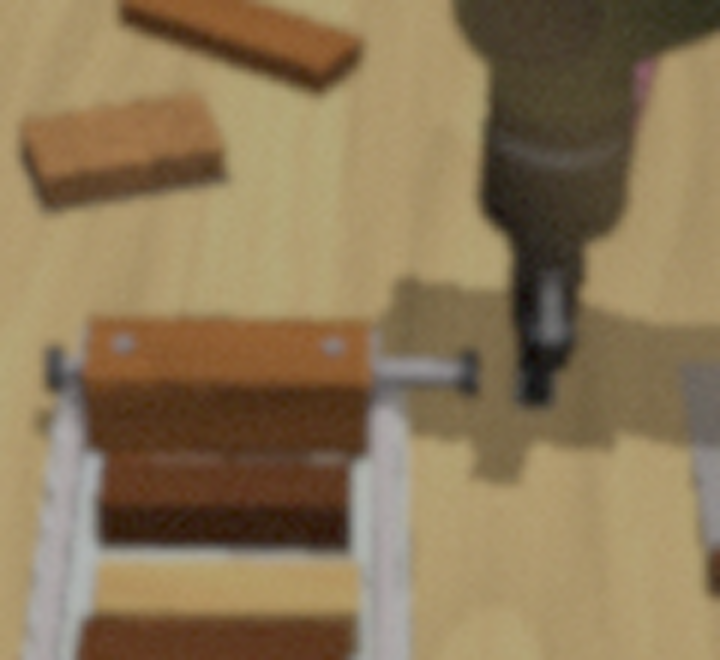

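>>> play_rows(steps=[[[0.4,0,0,0,0],[0.5,0,0,0,0],[0.3,0,0,0,0],[0.3,0,0,0,0],[0.3,0,0,0,0],[0.3,0,0,0,0]]])

```text
time_s: 31.98
position: [443.3, -75.4, 205.4]
ee_rot: [[0.998, 0.062, 0.011], [0.062, -0.998, -0.016], [0.01, 0.017, -1.0]]
contact_force: [-3.9, 0.3, 2.7]
gripper_width: 0.2
```

```bash
python3 -c "
from h import *
P=jig(-108,-146); go(P[0],P[1],50,TH)"
```

```text
t 31.98 tcp [443.3 -75.4 205.4] gp [445.  -77.8  50.7] jig [-137.5 -150.7] yaw 0.0621 F [-3.9  0.3  2.7] w 0.2
 shift cm [ 3.1  -0.22  0.1 ] turn -0.003 tilt [ 0.0109 -0.0159]
```

>>> play_rows(steps=[[[0.4,-0.1,0,-0.003,0],[0.4,-0.1,0,0,0],[0.4,0,0,0,0],[0.4,0,0,0,0],[0.4,0,0,0,0]]])

```text
time_s: 32.4
position: [463.4, -72.6, 204.3]
ee_rot: [[0.998, 0.065, 0.003], [0.065, -0.998, -0.017], [0.002, 0.017, -1.0]]
contact_force: [-3.8, -0.3, 1.7]
gripper_width: -0.0
```

```bash
python3 -c "
from h import *
P=jig(-108,-146); go(P[0],P[1],50,TH)"
```

```text
t 32.40 tcp [463.4 -72.6 204.3] gp [463.9 -75.2  49.6] jig [-118.4 -149.3] yaw 0.0654 F [-3.8 -0.3  1.7] w -0.0
 shift cm [ 1.07 -0.06 -0.04] turn -0.000 tilt [ 0.0031 -0.0171]
```

>>> play_rows(steps=[[[0.3,0,0,0,0],[0.3,0,0,0,0],[0.2,0,0,0,0]]])

```text
time_s: 32.65
position: [472.8, -72.0, 204.3]
ee_rot: [[0.998, 0.066, 0.003], [0.066, -0.998, -0.017], [0.002, 0.017, -1.0]]
contact_force: [-2.9, -0.6, 1.9]
gripper_width: -0.0
```

>>> play_rows(steps=[[[0.2,0,0,0,0],[0.2,0,0,0,0]]])

```text
time_s: 32.82
position: [476.8, -71.7, 204.1]
ee_rot: [[0.998, 0.066, 0.0], [0.066, -0.998, -0.017], [-0.001, 0.017, -1.0]]
contact_force: [-12.2, -2.5, 8.8]
gripper_width: -0.0
```

>>> play_rows(steps=[[[0.2,0,0,0,0],[0.2,0,0,0,0]]])

```text
time_s: 32.98
position: [478.8, -71.6, 203.5]
ee_rot: [[0.998, 0.067, -0.013], [0.067, -0.998, -0.017], [-0.014, 0.017, -1.0]]
contact_force: [-12.4, -2.0, 10.2]
gripper_width: 0.1
```

```bash
python3 -c "
from h import *
P=jig(-108,-146); go(P[0],P[1],50,TH)
g=optics.grab_frame('side');crop(g,280,130,120,110,6,'pics/s13.png')"
```

```text
t 32.98 tcp [478.8 -71.6 203.5] gp [476.8 -74.2  48.9] jig [-105.5 -149.2] yaw 0.0672 F [-12.4  -2.   10.2] w 0.1
 shift cm [-0.47 -0.06 -0.11] turn 0.002 tilt [-0.013  -0.0174]
```

View pics/s13.png

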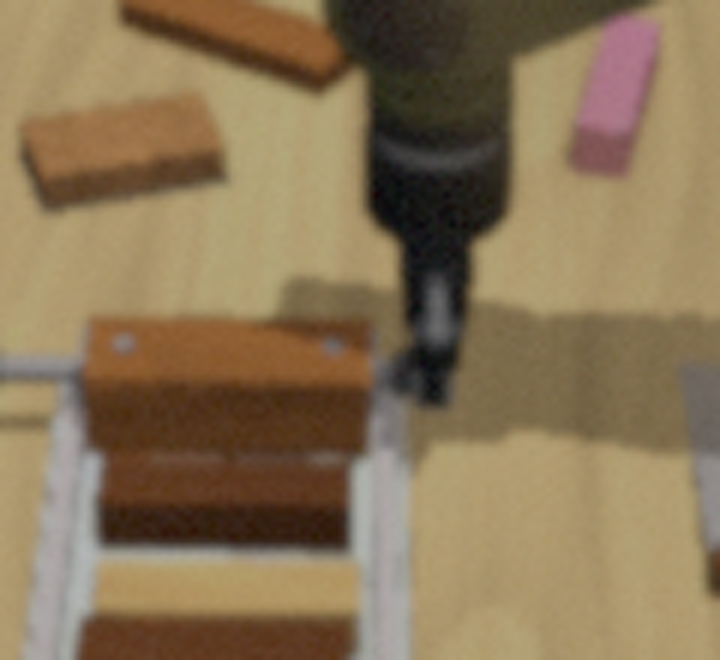

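The bolt hit its stop: the force rose to about 12 N and the near cap now sits close to the jaw at (400,375). I'll return behind the jaw.

>>> play_rows(steps=[[[-0.5,0,0,0,0],[-1.0,0,0,0,0],[-1.0,0,0,0,0],[-0.5,0.3,0,0,0],[-0.2,1.2,0,0,0],[0,2.0,0,0,0],[0,2.0,0,0,0],[0,1.2,0,0,0]]])

```text
time_s: 33.7
position: [448.0, -141.0, 205.6]
ee_rot: [[0.997, 0.071, -0.003], [0.071, -0.997, -0.017], [-0.005, 0.017, -1.0]]
contact_force: [0.5, -0.2, -0.3]
gripper_width: 0.2
```

>>> play_rows(steps=[[[0,0.5,0,0,0],[0,0,0,0,0]]])

```text
time_s: 33.87
position: [447.9, -148.4, 206.4]
ee_rot: [[0.998, 0.068, -0.001], [0.068, -0.998, -0.018], [-0.002, 0.018, -1.0]]
contact_force: [-0.2, -1.0, 0.5]
gripper_width: 0.0
```

```bash
python3 -c "
from h import *
P=jig(0,-213); go(P[0],P[1],48,TH)"
```

```text
t 33.87 tcp [ 447.9 -148.4  206.4] gp [ 447.8 -151.2   51.7] jig [-139.4 -224. ] yaw 0.0676 F [-0.2 -1.   0.5] w 0.0
 shift cm [13.92 -0.8   0.33] turn 0.002 tilt [-0.0007 -0.0184]
```

>>> play_rows(steps=[[[0.8,0,0.1,0,0],[1.7,0,0.1,0,0],[2.5,0,0.1,0,0],[2.6,0,0,0,0],[2.6,0,0,0,0],[1.8,0,0,0,0],[1.0,0,0,0,0],[0.4,0,0,0,0]]])

```text
time_s: 34.53
position: [588.1, -133.1, 200.9]
ee_rot: [[0.998, 0.069, 0.001], [0.069, -0.997, -0.016], [0.0, 0.016, -1.0]]
contact_force: [-0.4, 0.4, 0.4]
gripper_width: -0.3
```

```bash
python3 -c "
from h import *
P=jig(0,-190); go(P[0],P[1],48,TH)"
```

```text
t 34.53 tcp [ 588.1 -133.1  200.9] gp [ 588.3 -135.6   46.3] jig [   1.7 -217.7] yaw 0.0691 F [-0.4  0.4  0.4] w -0.3
 shift cm [-0.16 -2.52 -0.22] turn 0.004 tilt [ 0.0011 -0.0161]
```

>>> play_rows(steps=[[[0,-0.5,0,0,0],[0,-0.8,0,0.004,0],[0,-0.5,0,0,0],[0,-0.3,0,0,0],[0,-0.2,0,0,0],[0,-0.2,0,0,0]]])

```text
time_s: 35.03
position: [585.9, -104.4, 201.0]
ee_rot: [[0.998, 0.067, 0.003], [0.067, -0.998, -0.019], [0.002, 0.019, -1.0]]
contact_force: [0.6, -3.2, 2.1]
gripper_width: -0.0
```

```bash
python3 -c "
from h import *
P=jig(0,-93); go(P[0],P[1],48,TH)"
```

```text
t 35.03 tcp [ 585.9 -104.4  201. ] gp [ 586.3 -107.3   46.3] jig [   1.6 -189.3] yaw 0.0673 F [ 0.6 -3.2  2.1] w -0.0
 shift cm [-0.12 -9.34 -0.35] turn 0.002 tilt [ 0.0028 -0.0186]
```

>>> play_rows(steps=[[[0,-0.2,0,0,0],[0,-0.2,0,0,0],[0,-0.2,0,0,0]]])

```text
time_s: 35.28
position: [585.1, -98.8, 202.1]
ee_rot: [[0.998, 0.066, 0.005], [0.066, -0.998, -0.02], [0.003, 0.021, -1.0]]
contact_force: [0.6, -3.1, 1.5]
gripper_width: 0.0
```

>>> play_rows(steps=[[[0,-0.2,0,0,0],[0,-0.2,0,0,0]]])

```text
time_s: 35.45
position: [584.8, -94.9, 202.3]
ee_rot: [[0.998, 0.066, 0.005], [0.066, -0.998, -0.021], [0.004, 0.021, -1.0]]
contact_force: [-0.2, -3.0, 1.8]
gripper_width: -0.0
```

```bash
python3 -c "
from h import *
P=jig(0,-93); go(P[0],P[1],48,TH)"
```

```text
t 35.45 tcp [584.8 -94.9 202.3] gp [585.6 -98.2  47.6] jig [   1.5 -180.2] yaw 0.0659 F [-0.2 -3.   1.8] w -0.0
 shift cm [-0.09 -8.39 -0.22] turn 0.000 tilt [ 0.0051 -0.0209]
```

The jaw slides freely at about 3 N, so I'll keep closing it.

>>> play_rows(steps=[[[0,-0.4,0,0,0],[0,-0.5,0,0,0],[0,-0.5,0,0,0],[0,-0.5,0,0,0],[0,-0.5,0,0,0],[0,-0.5,0,0,0],[0,-0.4,0,0,0],[0,-0.3,0,0,0]]])

```text
time_s: 36.12
position: [582.3, -55.7, 202.3]
ee_rot: [[0.998, 0.066, 0.005], [0.066, -0.998, -0.022], [0.003, 0.022, -1.0]]
contact_force: [0.6, -4.3, 3.0]
gripper_width: -0.0
```

```bash
python3 -c "
from h import *
P=jig(0,-93); go(P[0],P[1],48,TH)
g=optics.grab_frame('side');crop(g,270,130,120,150,5,'pics/s14.png')"
```

```text
t 36.12 tcp [582.3 -55.7 202.3] gp [583.1 -59.2  47.6] jig [   1.5 -141.1] yaw 0.0661 F [ 0.6 -4.3  3. ] w -0.0
 shift cm [-0.1  -4.46 -0.14] turn 0.001 tilt [ 0.0048 -0.0222]
```

View pics/s14.png

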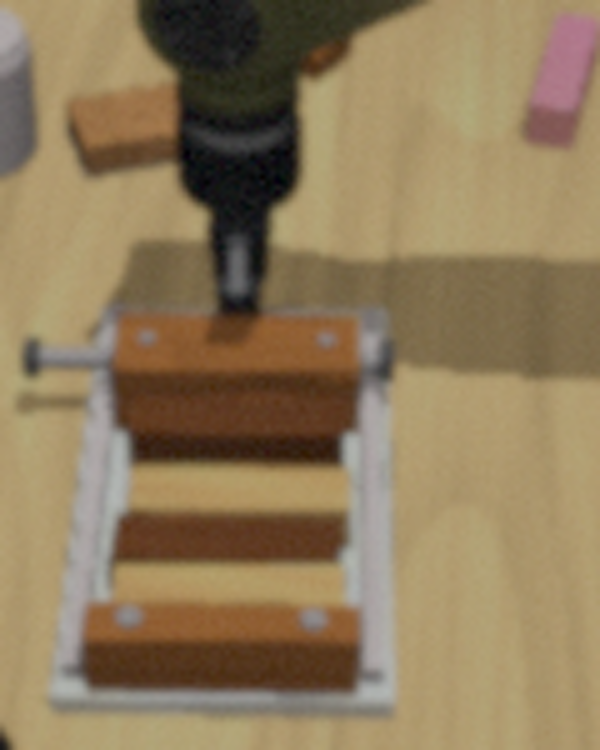

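>>> play_rows(steps=[[[0,-0.4,0,0,0],[0,-0.5,0,0,0],[0,-0.5,0,0,0],[0,-0.4,0,0,0],[0,-0.4,0,0,0],[0,-0.3,0,0,0]]])

```text
time_s: 36.67
position: [580.6, -28.5, 202.3]
ee_rot: [[0.998, 0.066, 0.005], [0.066, -0.998, -0.022], [0.003, 0.023, -1.0]]
contact_force: [0.1, -4.7, 5.3]
gripper_width: -0.1
```

```bash
python3 -c "
from h import *
P=jig(0,-93); go(P[0],P[1],48,TH)"
```

```text
t 36.67 tcp [580.6 -28.5 202.3] gp [581.3 -32.   47.6] jig [   1.5 -113.9] yaw 0.0661 F [ 0.1 -4.7  5.3] w -0.1
 shift cm [-0.1  -1.73 -0.08] turn 0.001 tilt [ 0.0046 -0.0224]
```

>>> play_rows(steps=[[[0,-0.3,0,0,0],[0,-0.3,0,0,0],[0,-0.3,0,0,0]]])

```text
time_s: 36.92
position: [579.9, -18.7, 202.3]
ee_rot: [[0.998, 0.066, 0.005], [0.066, -0.998, -0.023], [0.003, 0.023, -1.0]]
contact_force: [-1.2, -5.2, 4.4]
gripper_width: -0.1
```

>>> play_rows(steps=[[[0,-0.2,0,0,0],[0,-0.2,0,0,0]]])

```text
time_s: 37.08
position: [579.7, -14.4, 202.3]
ee_rot: [[0.998, 0.067, 0.005], [0.067, -0.997, -0.024], [0.003, 0.024, -1.0]]
contact_force: [-0.5, -5.7, 4.9]
gripper_width: 0.0
```

>>> play_rows(steps=[[[0,-0.2,0,0,0],[0,-0.2,0,0,0]]])

```text
time_s: 37.25
position: [579.6, -11.0, 202.5]
ee_rot: [[0.998, 0.068, 0.005], [0.068, -0.997, -0.028], [0.003, 0.028, -1.0]]
contact_force: [-1.8, -12.9, 5.9]
gripper_width: -0.2
```

```bash
python3 -c "
from h import *
P=jig(0,-93); go(P[0],P[1],48,TH)"
```

```text
t 37.25 tcp [579.6 -11.  202.5] gp [580.4 -15.3  47.9] jig [  1.7 -97.1] yaw 0.0679 F [ -1.8 -12.9   5.9] w -0.2
 shift cm [-0.12  0.02 -0.02] turn 0.002 tilt [ 0.0052 -0.0278]
```

>>> play_rows(steps=[[[0,-0.25,0,0,0],[0,-0.25,0,0,0]]])

```text
time_s: 37.42
position: [579.9, -8.3, 203.5]
ee_rot: [[0.998, 0.069, 0.007], [0.069, -0.997, -0.035], [0.004, 0.036, -0.999]]
contact_force: [-1.2, -11.7, 6.3]
gripper_width: 0.2
```

>>> play_rows(steps=[[[0,-0.4,0,0,0],[0,-0.4,0,0,0]]])

```text
time_s: 37.58
position: [580.2, -3.9, 204.9]
ee_rot: [[0.997, 0.071, 0.009], [0.071, -0.996, -0.047], [0.006, 0.048, -0.999]]
contact_force: [0.3, -22.6, 2.5]
gripper_width: -0.0
```

```bash
python3 -c "
from h import *
P=jig(0,-93); go(P[0],P[1],48,TH)
g=optics.grab_frame('side');crop(g,270,130,120,150,5,'pics/s15.png')"
```

```text
t 37.58 tcp [580.2  -3.9 204.9] gp [581.6 -11.2  50.4] jig [  3.2 -93.1] yaw 0.0714 F [  0.3 -22.6   2.5] w -0.0
 shift cm [-0.23  0.71  0.25] turn 0.006 tilt [ 0.0091 -0.047 ]
```

View pics/s15.png

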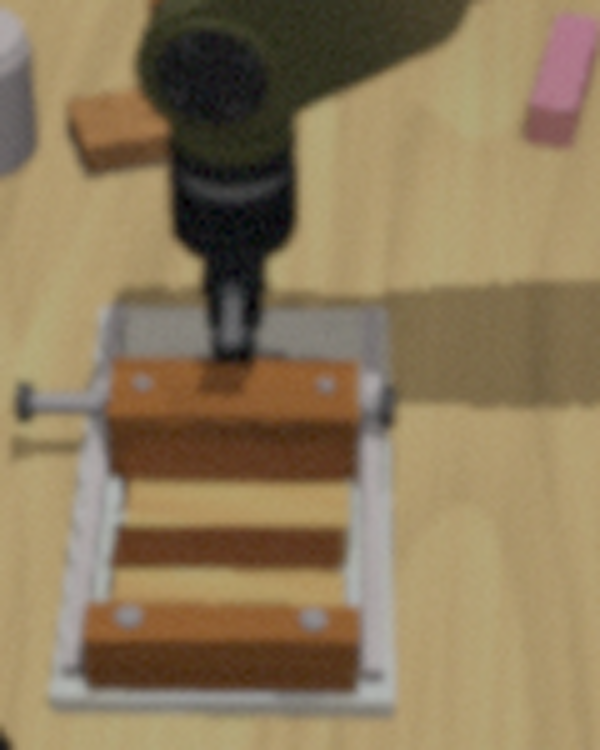

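>>> play_rows(steps=[[[0,-0.3,0,0,0],[0,-0.3,0,0,0]]])

```text
time_s: 37.8
position: [580.1, -2.3, 205.0]
ee_rot: [[0.997, 0.073, 0.01], [0.073, -0.996, -0.06], [0.006, 0.06, -0.998]]
contact_force: [-0.5, -15.6, 3.7]
gripper_width: -0.4
```

```bash
python3 -c "
from h import *
P=jig(0,-93); go(P[0],P[1],48,TH)"
```

```text
t 37.80 tcp [580.1  -2.3 205. ] gp [581.7 -11.5  50.6] jig [  3.2 -93.4] yaw 0.0732 F [ -0.5 -15.6   3.7] w -0.4
 shift cm [-0.24  0.87  0.29] turn 0.008 tilt [ 0.01   -0.0599]
```

The jaw has stopped at a grip-point y of about -93, matching the tight position. I'll back off, clear the view and check.

>>> play_rows(steps=[[[0,0.4,0,0,0],[0,0.8,0,0,0],[0,1.2,0,0,0],[0,1.2,-0.3,0,0],[0,0.6,-1.2,0,0],[0,0,-2.0,0,0],[0,0,-2.5,0,0],[0,0,-2.5,0,0]]])

```text
time_s: 38.47
position: [578.4, -42.5, 285.2]
ee_rot: [[0.997, 0.07, -0.012], [0.069, -0.996, -0.05], [-0.015, 0.049, -0.999]]
contact_force: [0.6, -0.2, 0.6]
gripper_width: 0.0
```

>>> play_rows(steps=[[[0,2.0,-1.5,0,0],[0,3.0,-1,0,0],[0,3.5,0,0,0],[0,3.5,0,0,0],[0,3.5,0,0,0],[0,2.5,0,0,0],[0,1.5,0,0,0],[0,0.5,0,0,0]]])

```text
time_s: 39.13
position: [594.2, -249.9, 339.1]
ee_rot: [[0.997, 0.072, 0.009], [0.072, -0.996, -0.05], [0.006, 0.051, -0.999]]
contact_force: [0.2, 0.3, 0.7]
gripper_width: 0.0
```

```bash
python3 -c "
from h import *
P=jig(0,-93); go(P[0],P[1],48,TH)
f=optics.grab_frame('top');g=optics.grab_frame('side')
crop(f,225,155,155,110,5,'pics/t16.png');crop(g,270,130,120,150,5,'pics/s16.png')"
```

```text
t 39.13 tcp [ 594.2 -249.9  339.1] gp [ 595.7 -257.7  184.6] jig [   1.2 -340.1] yaw 0.0724 F [0.2 0.3 0.7] w 0.0
 shift cm [  0.07 -24.58  12.41] turn 0.007 tilt [ 0.0095 -0.0504]
```

View pics/t16.png

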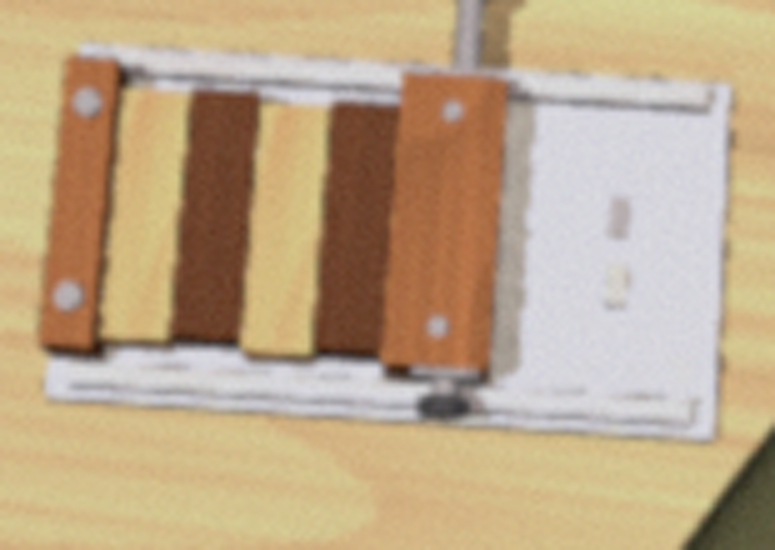

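View pics/s16.png

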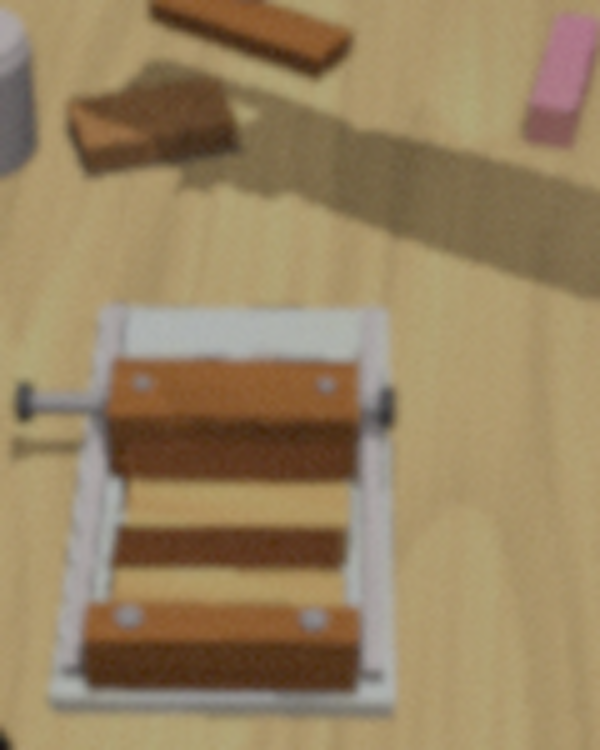

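```bash
python3 -c "
from h import *
f=optics.grab_frame('top')
def T(p,z): return tojig(onplane(f,(225+p[0]/5-.4,155+p[1]/5-.4),z)).round(1)
J=np.mean([T(p,69) for p in [(405,74),(509,79),(487,375),(382,366)]],0); print('jaw centre',J,'joint',J[1]+147)
for n,a,b in (('a',(158,88),(135,341)),('b',(224,92),(205,342)),('c',(294,100),(278,355)),('d',(368,104),(350,354))):
  A,B=T(a,49),T(b,49); print(n,A,B,'xc',(A[0]+B[0])/2,'ang',np.arctan2(A[1]-B[1],A[0]-B[0]).round(3))
s=ctrl.get_state(); print(s['time_s'],abs(s['joint_vel']).max())"
```

```text
jaw centre [ -0.675 -51.25 ] joint 95.75
a [ 64.1 101.1] [-67.5 100.8] xc -1.7000000000000028 ang 0.002
b [64.1 67.2] [-65.7  65.7] xc -0.8000000000000043 ang 0.012
c [62.2 31.1] [-69.9  28.6] xc -3.8500000000000014 ang 0.019
d [62.6 -6.8] [-67.1  -7.3] xc -2.2499999999999964 ang 0.004
39.2833 0.02574334004792915
```

All the checks pass: the jaw joint measures about 95.8 mm, every stave is within 4 mm of centre and square to 0.02 rad, and the arm is clear.

```bash
python3 -c "
from h import *
print(job.sign_off())"
```

```text
the job is handed in; nothing more can be done
None
```

The fourth stave is in the jig and the jaw is closed, with all four staves tight against the fence. I handed the job in at about 39 s; no verdict was reported.

**What I did**
- I laid the stave flat between the other three and the jaw.
- I tried the jaw: it gave about 2 mm and then stopped under about 11 N, so the catch was holding it.
- I threw the bolt to its other end, where it stopped at about 12 N.
- The jaw then slid freely at 3–6 N, and I pushed it until the staves were tight. The highest force I read was about 23 N, though I only saw readings at the end of each move.

**Last checks, from the top camera**
- **Jaw:** it reads about 0.0958 m, against 0.096 for four staves tight.
- **Staves:** they are centred across the jig to within about 4 mm and square to within about 0.02 rad. No gaps show between them, and the fourth is nearest the jaw.
- **Arm:** it was backed well clear of everything.
- **Bystanders:** the glue, cup, mallet, sander and offcut looked unmoved in the pictures. I did not measure them.

**What went wrong**
- **Pink bar moved:** while I was correcting a tilt that had built up in the tool, the gripper swung low and knocked the pink look-alike to a new spot on the bench. I was meant to leave it alone, and I did not put it back.
- **Stave off-centre in the grip:** the stave sat about 13 mm off along its length, more than my first measurement suggested. I corrected for that before setting it down.

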